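# Feel out the heavy side of a torque head and hold it down for marking

## Task

The black phenolic torque head on the balancing stand is out of balance, and its bearing seal drags enough that it stays wherever it is left. Take the disc by its rim, turn it slowly by hand to feel which side is heavy, then bring the heavy side straight down and finish while still holding it there, ready for marking. Leave everything else on the slab where it is.

Things in the scene. Friction and masses are not known exactly. Their poses are not given: they have to be found in the camera images.
- stand: Grey balancing stand, fixed. Origin on the slab straight under the centre of the head's disc; x runs level along the spindle, from the bearing pedestal to the head's free front; z up. Base plate x -175 to +50 mm, y -85 to +85, top 20 mm above the slab. Bearing housing on a pedestal: x -140 to -50 mm, 64 mm wide, top 157 mm above the slab.
- head_center (a point): Centre of the black phenolic torque head's disc, on the spindle axis, 125 mm above the slab. Disc 130 mm in diameter, 28 mm thick, flat faces, ribbed rim; it can be pinched across its two faces anywhere on the upper rim. A 36 mm gap to the bearing housing, bridged by a 30 mm hub, leaves room for a finger. It turns with the head: x along the spindle to the front, z to the white index line.
- head_nose (a point): Tip of the head's chuck nose on the spindle axis, 36 mm in front of the disc's centre. The nose is 52 mm in diameter and stands 22 mm out of the front face: keep fingers outside it.
- head_index (a point): White index line on the disc's rim, 65 mm from the spindle axis. A steel clutch segment of about half a kilogram is bonded unseen in the disc, 38 mm from the axis. Where it sits round the disc has nothing to do with this line or with the twelve small balance holes: it can only be felt.
- head (a joint): Turn of the head on its level spindle, rad, no stops; 0 with the index line up, growing right-handed about the stand's x. The seal drags a steady 0.26 N m; the heavy side pulls 0.16 to 0.22 N m when level with the axis, nothing when straight up or down, so the head stays where left. Drag changes sign with the way of turning, the pull does not: average the torques felt one way and back.
- cap_a: Pink flip-top cap, 33 mm in diameter, 25 mm high, loose bystander; origin under its centre.
- cap_b: Another pink flip-top cap of the same size, loose bystander.
- gauge: Chrome plug thread gauge lying on the slab, about 140 mm long, 27 mm at its threaded end, loose bystander.
- vial: Squat brown glass vial with a black cap, 48 mm in diameter, 48 mm high, loose bystander.
- marker: White and blue marker pen lying on the slab, 130 mm long, 14 mm thick, loose bystander.
- insert: Black phenolic chuck insert ring, 44 mm in diameter, 18 mm high, loose bystander.
- screws: Small blue open tray of brass balance screws, 100 x 70 x 22 mm, loose bystander.
- door_pull (a point): Round aluminium finger pull on the sliding glass door of the cabinet at the left of the slab; the door slides; bystander.

How it is judged:
By the outcome, as a careful person would: the job done as asked, in the order asked, and still so for the second after the job is handed in, while the arm keeps its last pose, push and grip.
It also fails if it takes over 72 s, if anything falls off the work surface, if the arm or the gripper's body presses on something with over 40 N, if the wrist force passes 120 N, or if a joint passes its speed limit or range.

## Robot

A 7-joint arm with a two-finger parallel gripper is mounted at the origin on the work surface. World frame = base frame: x ahead of the robot, y to its left, z up, the work surface at z = 0. Lengths are in m, angles in rad, forces in N, time in s.
With the tool pointing down it reaches from about 0.35 to 0.9 m from the base axis. Payload 8.1 kg.
Tool frame: the origin (TCP) lies at the very end of the fingers, on their centre line; the grasp point (between the pads) lies 19 mm behind it (arm.grasp_offset is the distance from the TCP to the grasp point, in m); z points along the fingers, y is the direction in which the jaws open and shut (so a half turn about z gives the same grasp; the last joint's range is limited). The gripper opens to 92 mm and grips with 3 to 60 N. Pads are 19 mm wide; open, the fingers measure 130 mm over their backs; the gripper's body (75 mm by 190 mm) begins 47 mm behind the grasp point.
Start: joints at [-1.407, 0.434, 0.025, 1.573, -0.012, 1.134, -0.075], TCP at [0.165, 0.603, 0.227] pointing down, gripper open.
Joint ranges: [-2.62, 2.62], [-0.44, 2.09], [-1.27, 1.32], [0.08, 2.57], [-1.32, 4.46], [0.12, 2], [-2.74, 2.74]. Speed limits (rad/s): [2.22, 2.22, 3.01, 3.01, 3.14, 3.14, 3.14].

## Interface

Orientations are given as a rotation vector (axis times angle).
In Python, from cell import arm, eyes, workorder gives the robot as it stands.
- The arm moves only by the shell command python3 -m inch 'ROWS' [FORCE]. ROWS is JSON, a list that holds one entry, the list of rows, each a list of 5 numbers: the closure, from 0 (fully open) to 1 (shut), then the shift along the tool's x, y, z in mm, then the turn about the tool's z in degrees. A call has 1 to 12 rows; each row shifts and turns the pose as measured when the row begins, along the tool's axes as they then stand; what a row does not reach is not made up. A row lasts 1/10 s, in which the tool goes at most 50 mm and 8.59 degrees, less where a joint would pass 70% of its speed; a pose out of reach is approached as far as the arm can. A call with a gripper value outside its range is refused whole. The fingers move at their own pace and stop on an object; FORCE is the grip in N (left out, the last holds). Time passes only in rows, so rows that do not move let the fingers close. It gives the time, the measured TCP pose, the force and the opening at its end, in the units of the state.
- arm.observe(): the state, without advancing time (a new reading comes with each control period).
- eyes.get_image(name): name is "scene" or "top" or "wrist"; returns a dict with "frame" (420x560x3 uint8, blue, green, red), "intrinsics" (3x3 intrinsics, pixels), "rvec" (rotation vector, rad) and "tvec" (3), from world to camera coordinates, as OpenCV has them; the wrist camera has in their place "T_tool_cam" (4x4, takes a point from camera to tool coordinates, whose origin is the TCP and whose axes are the flange's). Camera axes: x right, y down, z forward; pixel columns grow to the right and rows downward; lengths in m; the calibration is good to about 2 mm. The wrist camera is an equidistant fisheye: a pixel r from the principal point sees the ray r / f radians off the axis. A picture is of the moment at which its call begins: read the wrist's pose just before it. There is no depth.
- workorder.sign_off(): hands the job in, once; it reports no verdict.
The state is a dict: "clock": time; "joints": joint angles; "dq": joint speeds; "joint_efforts": joint torques, N m; "position": TCP position; "ee_rot": TCP orientation; "force": force on the tool from outside, world axes, zero at the start; "ft_torque": the same for the moment, N m; "width": opening from 0.0 (shut) to 1.0 (fully open).
Only numpy, scipy, OpenCV 4.12 (cv2) and the standard library are available. Lean on these libraries where they do the work, as an engineer would, in place of code of your own. Each camera call takes 0.05 s, during which the arm holds its last target.

## Working session

There is one attempt and no reset: what is moved stays moved. The work goes in short steps, Python scripts to look and compute and a shell command to move; the robot and the scene stay as the last step left them, time stands still between calls to the robot, and variables do not carry over. Pictures are saved under pics/ and viewed, and the job is handed in when it is done.

```bash
ls -R . | head -50; mkdir -p pics; python3 - <<'E'
from cell import arm, eyes, workorder
import cv2
s=arm.observe(); print(s); print(arm.grasp_offset)
for n in("scene","top","wrist"):
    d=eyes.get_image(n); cv2.imwrite(f"pics/{n}0.png",d["frame"])
    print(n,{k:v for k,v in d.items() if k!="frame"})
E
```

```text
.:
pics

./pics:
{'clock': 0.0, 'joints': array([-1.40661509,  0.43522058,  0.02493976,  1.57411775, -0.01162516,
        1.13399859, -0.07510386]), 'dq': array([-1.19904184e-03,  1.19212029e-03,  1.72739624e-03, -4.37583332e-04,
        7.36380417e-04,  2.05022217e-03, -9.33076748e-06]), 'joint_efforts': array([-6.75218780e-04, -6.67831492e+01,  9.84431393e-01, -3.14470804e+01,
       -6.07314846e-02,  4.26776439e-02,  1.82213312e-04]), 'position': array([0.16465841, 0.60237468, 0.22593809]), 'ee_rot': array([-4.17887990e-01, -3.11356838e+00,  2.50699014e-03]), 'force': array([-0.14041128, -0.23850738, -0.51198964]), 'ft_torque': array([ 0.02713888, -0.00047949,  0.05154405]), 'width': 1.0033033425711562}
0.0188
scene {'intrinsics': array([[514.76160502,   0.        , 276.97182521],
       [  0.        , 514.76160502, 212.91926883],
       [  0.        ,   0.        ,   1.        ]]), 'rvec': array([ 1.15388289,  2.43909303, -0.92511929]), 'tvec': array([ 0.27938704, -0.27389691,  1.91496261])}
top {'intrinsics': array([[434.00637807,   0.        , 281.44634593],
       [  0.        , 434.00637807, 203.84816646],
       [  0.        ,   0.        ,   1.        ]]), 'rvec': array([ 2.17199828, -2.13369735,  0.10880603]), 'tvec': array([0.08273944, 0.56572524, 1.29581645])}
wrist {'intrinsics': array([[325.1922621 ,   0.        , 277.34239458],
       [  0.        , 325.1922621 , 211.91283939],
       [  0.        ,   0.        ,   1.        ]]), 'T_tool_cam': array([[ 9.22100229e-04, -9.63823359e-01, -2.66540207e-01,
         7.08870172e-02],
       [ 9.99999575e-01,  8.91419376e-04,  2.36095784e-04,
         3.81026235e-04],
       [ 1.00444743e-05, -2.66540312e-01,  9.63823771e-01,
        -1.57126456e-01],
       [ 0.00000000e+00,  0.00000000e+00,  0.00000000e+00,
         1.00000000e+00]])}
```

View pics/scene0.png

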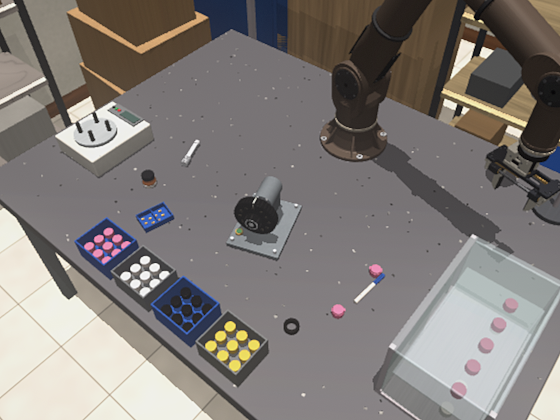

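View pics/top0.png

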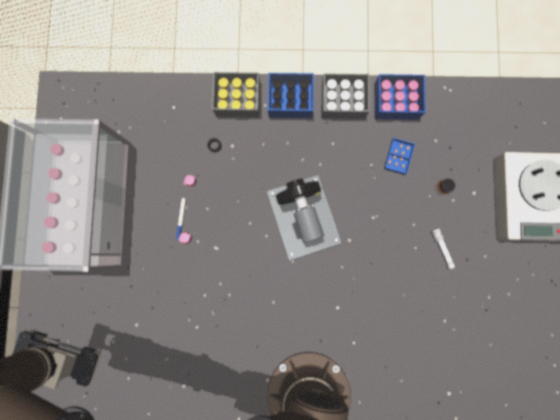

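View pics/wrist0.png

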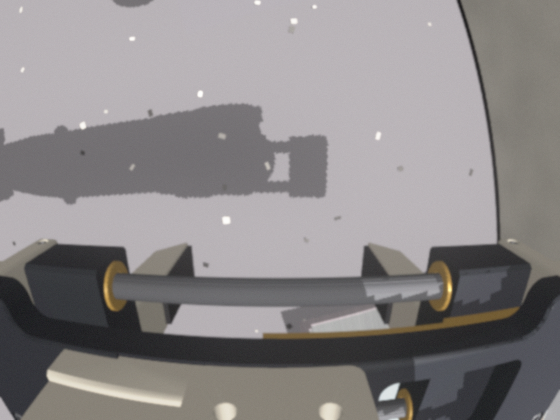

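```bash
python3 - <<'E'
import cv2
t=cv2.imread("pics/top0.png"); c=t[165:270,255:355]; cv2.imwrite("pics/topc.png",cv2.resize(c,None,fx=5.7,fy=5.7,interpolation=cv2.INTER_CUBIC))
t=cv2.imread("pics/scene0.png"); c=t[165:265,215:315]; cv2.imwrite("pics/scenec.png",cv2.resize(c,None,fx=6,fy=6,interpolation=cv2.INTER_CUBIC))
E
```

```text
(no output)
```

View pics/topc.png

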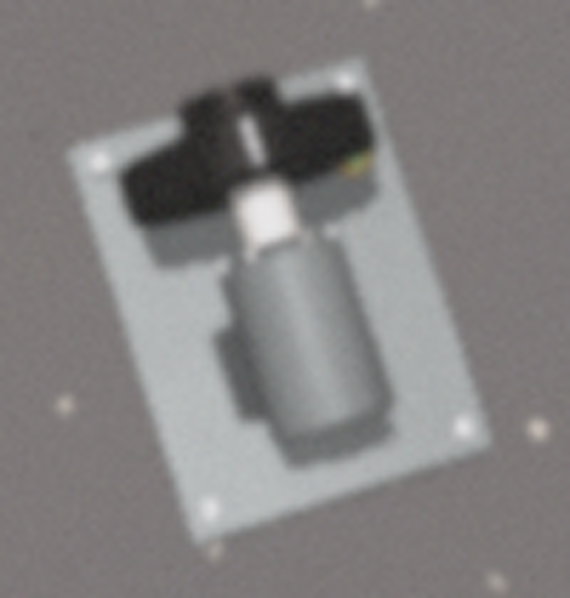

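View pics/scenec.png

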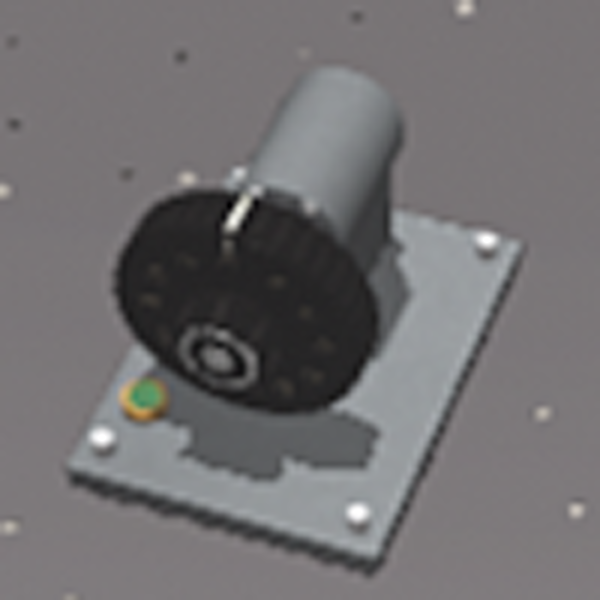

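```bash
cat > h.py <<'E'
import numpy as np, cv2
from scipy.spatial.transform import Rotation as R
from cell import arm, eyes
def plane(d,uv,z):
    K=d["intrinsics"];Rm=cv2.Rodrigues(d["rvec"])[0];t=np.array(d["tvec"]).ravel()
    c=-Rm.T@t; r=Rm.T@np.linalg.solve(K,[uv[0],uv[1],1.]); return c+r*(z-c[2])/r[2]
def proj(d,p): return cv2.projectPoints(np.array(p,float).reshape(-1,3),d["rvec"],d["tvec"],d["intrinsics"],None)[0].reshape(-1,2)
E
python3 - <<'E'
from h import *
from scipy.optimize import least_squares
T=eyes.get_image("top");S=eyes.get_image("scene")
ct=(np.array([(70,150),(365,58),(490,445),(195,545)])+.5)/5.7-.5+[255,165]
cs=(np.array([(68,470),(378,563),(522,243)])+.5)/6-.5+[215,165]
for c in ct: print("top",plane(T,c,.02))
for c in cs: print("sc",plane(S,c,.02))
# top: FL,FR ; front corners x=50
loc=np.array([(50,85),(50,-85),(-175,-85),(-175,85)])/1000.
def W(p,l): 
    c,s=np.cos(p[2]),np.sin(p[2]);return np.c_[p[0]+c*l[:,0]-s*l[:,1],p[1]+s*l[:,0]+c*l[:,1],np.full(len(l),.02)]
P=np.array([plane(T,c,.02) for c in ct])
f=lambda p:(W(p,loc)-P)[:,:2].ravel()
r=least_squares(f,[.6,0,0.3]);print(r.x,np.degrees(r.x[2]),r.fun*1000)
p=r.x; print("scene proj",proj(S,W(p,loc)),cs)
# disc centre top, index tops
c,s=np.cos(p[2]),np.sin(p[2])
ax=np.array([c,s,0]);o=np.array([p[0],p[1],.125])
print("index top edge front/back in top:",(proj(T,[o+[0,0,.065]+ax*.014,o+[0,0,.065]-ax*.014])-[255,165]+.5)*5.7, "scene nose",(proj(S,[o+ax*.036,o+[0,0,.065]+.014*ax])-[215,165]+.5)*6)
E
```

```text
top [0.60557221 0.13912165 0.02      ]
top [ 0.65904685 -0.02113163  0.02      ]
top [ 0.44939115 -0.08991851  0.02      ]
top [0.3932107  0.06738805 0.02      ]
sc [ 0.66168442 -0.01723974  0.02      ]
sc [0.60701579 0.14284137 0.02      ]
sc [0.39290287 0.0670308  0.02      ]
[0.58602451 0.04384803 0.32544485] 18.646616353028325 [ 0.65065961  1.25113273  1.53016751  0.42795325 -2.00356292 -2.72449375
 -0.1772642   1.04540777]
scene proj [[277.11542442 257.82655573]
 [225.34302815 242.13157208]
 [253.67550984 192.14752679]
 [301.89962129 205.30796248]] [[225.91666667 242.91666667]
 [277.58333333 258.41666667]
 [301.58333333 205.08333333]]
index top edge front/back in top: [[243.20167812 114.13561327]
 [261.24918359 169.60780008]] scene nose [[218.43520257 358.58857429]
 [229.574571   236.11949135]]
```

```bash
cat >> h.py <<'E'
O=np.array([.5865,.0442,.125]); YAW=np.radians(18.65)
AX=np.array([np.cos(YAW),np.sin(YAW),0]); AY=np.array([-np.sin(YAW),np.cos(YAW),0])
def st():
    s=arm.observe(); Rm=R.from_rotvec(s["ee_rot"]).as_matrix(); return s,Rm
def rep(goal=None):
    s,Rm=st(); p=s["position"]; g=p-Rm[:,2]*.0188
    d=g-O; a=(d@AX,d@AY,d[2])
    print("t %.2f tcp %s z %s w %.3f F %s"%(s["clock"],np.round(p,4),np.round(Rm[:,2],3),s["width"],np.round(s["force"],1)))
    print("grasp in stand mm",np.round(np.array(a)*1000,1),"r %.1f ang %.1f"%(1000*np.hypot(a[1],a[2]),np.degrees(np.arctan2(-a[1],a[2]))))
    yy=Rm[:,1]; e=np.degrees(np.arctan2(np.cross(yy,AX)[2],yy@AX)); e=(e+90)%180-90
    print("turn about tool z needed",round(e*np.sign(Rm[2,2]),2),"toolx.stand y",round(Rm[:,0]@AY,3),"tooly.ax",round(Rm[:,1]@AX,3), "j",np.round(s["joints"],2))
    if goal is not None: print("tool shift mm to goal",np.round(Rm.T@(np.array(goal)-p)*1000,1))
E
python3 -c "
from h import *
rep([.5865,.0442,.3]); T=eyes.get_image('top')
for z in (0,.25): print([np.round(plane(T,u,z),2) for u in ((127,265),(127,140),(90,268))])"
```

```text
t 0.25 tcp [0.1648 0.6027 0.2264] z [-0.    -0.001 -1.   ] w 1.001 F [ 0.  -0.5  0.2]
grasp in stand mm [-221.   664.   120.2] r 674.8 ang -79.7
turn about tool z needed 56.05 toolx.stand y 0.558 tooly.ax 0.558 j [-1.41  0.43  0.03  1.57 -0.01  1.13 -0.08]
tool shift mm to goal [-554.1 -427.5  -73.3]
[array([0.37, 0.57, 0.  ]), array([0.77, 0.59, 0.  ]), array([0.36, 0.69, 0.  ])]
[array([0.38, 0.48, 0.25]), array([0.7 , 0.5 , 0.25]), array([0.37, 0.57, 0.25])]
```

```bash
python3 -m inch '[[[0.3,0,0,-40,0],[0.5,-10,-28,-20,0],[0.5,-34,-32,-13,0],[0.5,-34,-32,0,0],[0.5,-34,-32,0,0],[0.5,-34,-32,0,0],[0.5,-34,-28,0,0],[0.5,-34,-26,0,0],[0.5,-36,-26,0,0],[0.5,-38,-26,0,0],[0.5,-38,-26,0,0],[0.5,-38,-26,0,0]]]' 30; python3 -c "
from h import *
rep([.5865,.0442,.25])"
```

```text
clock: 1.5
position: [0.4379, 0.1951, 0.302]
ee_rot: [-0.397, -3.116, -0.006]
force: [0.7, 0.7, -0.2]
width: 0.5
t 1.50 tcp [0.4379 0.1951 0.302 ] z [ 0.     0.004 -1.   ] w 0.500 F [ 0.7  0.7 -0.2]
grasp in stand mm [-92.6 190.4 195.8] r 273.1 ang -44.2
turn about tool z needed 56.82 toolx.stand y 0.547 tooly.ax 0.547 j [-0.81  0.13  0.33  1.82 -0.05  1.2   0.84]
tool shift mm to goal [-181.8 -109.    51.4]
```

```bash
python3 -m inch '[[[0.5,-36,-22,0,0],[0.5,-36,-22,0,0],[0.5,-36,-22,0,0],[0.5,-36,-22,0,0],[0.5,-20,-12,0,8],[0.5,0,0,0,8],[0.5,0,0,0,8],[0.5,0,0,0,8],[0.5,0,0,0,8],[0.5,0,0,0,8],[0.5,0,0,0,8],[0.5,0,0,0,0]]]'; python3 -c "
from h import *
rep([.5865,.0442,.25])"
```

```text
clock: 2.7
position: [0.5794, 0.0407, 0.3018]
ee_rot: [1.875, 2.518, 0.005]
force: [-0.2, -0.5, 0.4]
width: 0.499
t 2.70 tcp [0.5794 0.0407 0.3018] z [ 0.003  0.001 -1.   ] w 0.499 F [-0.2 -0.5  0.4]
grasp in stand mm [ -7.9  -1.  195.6] r 195.6 ang 0.3
turn about tool z needed -2.01 toolx.stand y 0.999 tooly.ax 0.999 j [-0.65  0.34  0.67  1.61 -0.22  1.26  0.36]
tool shift mm to goal [ 1.3  7.6 51.9]
```

```bash
python3 -m inch '[[[0.5,1.3,8,0,-2],[0.5,0,0,25,0],[0.5,0,0,0,0],[0.5,0,0,0,0]]]'; python3 -c "
from h import *
rep([.5865,.0442,.161]); 
w=eyes.get_image('wrist'); cv2.imwrite('pics/w1.png',w['frame'])
acc=[]
s,Rm=st();print(s['force'],s['ft_torque'])"
```

```text
clock: 3.1
position: [0.5886, 0.0455, 0.2774]
ee_rot: [1.804, 2.568, 0.007]
force: [0.3, -1.1, 0.4]
width: 0.504
t 3.10 tcp [0.5886 0.0455 0.2774] z [ 0.005  0.002 -1.   ] w 0.504 F [ 0.3 -1.1  0.4]
grasp in stand mm [  2.3   0.6 171.2] r 171.2 ang -0.2
turn about tool z needed 1.19 toolx.stand y 1.0 tooly.ax 1.0 j [-0.63  0.37  0.65  1.63 -0.24  1.21  0.42]
tool shift mm to goal [ -0.5  -3.1 116.4]
[-0.54904404 -0.16098462 -0.50375349] [-0.10768085  0.06914833 -0.00744247]
```

View pics/w1.png

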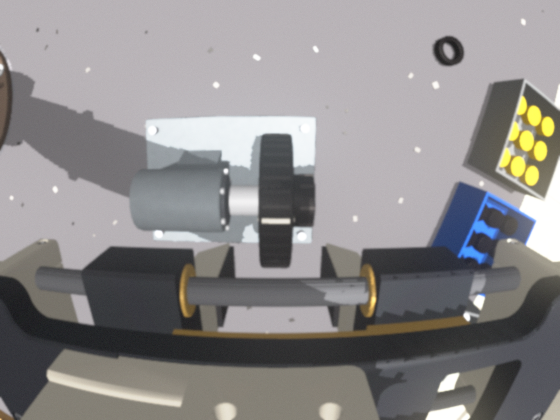

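```bash
python3 -m inch '[[[0.5,0,-2,0,1],[0.5,0,0,35,0],[0.5,0,0,35,0],[0.5,0,0,20,0],[0.5,0,0,0,0]]]'; python3 -c "
from h import *
rep([.5865,.0442,.161])"
```

```text
clock: 3.65
position: [0.59, 0.0451, 0.1897]
ee_rot: [1.823, 2.548, 0.017]
force: [-0.1, 0.6, 0.8]
width: 0.504
t 3.65 tcp [0.59   0.0451 0.1897] z [ 0.013  0.004 -1.   ] w 0.504 F [-0.1  0.6  0.8]
grasp in stand mm [ 3.3 -0.3 83.5] r 83.5 ang 0.2
turn about tool z needed 0.19 toolx.stand y 1.0 tooly.ax 1.0 j [-0.6   0.45  0.62  1.75 -0.3   1.02  0.46]
tool shift mm to goal [ 0.3 -4.  28.6]
```

```bash
python3 -m inch '[[[0.5,0,-3,0,0],[0.5,0,0,14,0],[0.5,0,0,13,0],[0.5,0,0,0,0]]]'; python3 -c "
from h import *
rep([.5865,.0442,.161])
w=eyes.get_image('wrist'); cv2.imwrite('pics/w2.png',w['frame'])"
```

```text
clock: 4.05
position: [0.5895, 0.0442, 0.1648]
ee_rot: [1.821, 2.545, 0.023]
force: [-0.4, 0.2, -0.3]
width: 0.497
t 4.05 tcp [0.5895 0.0442 0.1648] z [ 0.018  0.005 -1.   ] w 0.497 F [-0.4  0.2 -0.3]
grasp in stand mm [ 2.5 -0.9 58.6] r 58.6 ang 0.9
turn about tool z needed 0.2 toolx.stand y 1.0 tooly.ax 1.0 j [-0.59  0.47  0.6   1.79 -0.32  0.96  0.48]
tool shift mm to goal [ 1.  -2.9  3.8]
```

View pics/w2.png

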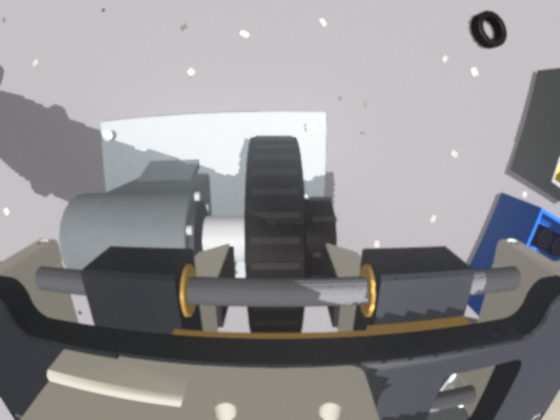

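```bash
python3 -m inch '[[[0.5,1,-3,2,0],[1,0,0,2,0],[1,0,0,0,0],[1,0,0,0,0],[1,0,0,0,0],[1,0,0,0,0]]]' 30; python3 -c "
from h import *
rep([.5865,.0442,.161])
s,_=st();print(s['force'],s['ft_torque'])"
```

```text
clock: 4.7
position: [0.5883, 0.0445, 0.1623]
ee_rot: [1.818, 2.543, 0.027]
force: [1.6, 0.2, -1.4]
width: 0.308
t 4.70 tcp [0.5883 0.0445 0.1623] z [ 0.022  0.005 -1.   ] w 0.308 F [ 1.6  0.2 -1.4]
grasp in stand mm [ 1.4 -0.3 56.1] r 56.1 ang 0.3
turn about tool z needed 0.23 toolx.stand y 1.0 tooly.ax 1.0 j [-0.59  0.47  0.6   1.8  -0.32  0.95  0.48]
tool shift mm to goal [ 0.3 -1.8  1.3]
[ 1.57676512  0.23888846 -1.38666191] [-0.26144417  0.37210521  0.00399387]
```

```bash
cat >> h.py <<'E'
import json
def feel(tag,n=4):
    F=[];M=[];P=[]
    for i in range(n):
        s,Rm=st();F.append(s["force"]);M.append(s["ft_torque"]);P.append(s["position"])
        if i<n-1: eyes.get_image("wrist")
    F,M,p=np.mean(F,0),np.mean(M,0),np.mean(P,0); g=p-Rm[:,2]*.0188; d=g-O
    th=np.degrees(np.arctan2(-(d@AY),d[2])); r=1000*np.hypot(d@AY,d[2])
    tg=np.cross(d,F)@AX; tt=np.cross(p-O,F)@AX; m=M@AX
    phi=np.degrees(np.arctan2(-(Rm[:,2]@AY),-Rm[2,2])) 
    o=dict(tag=tag,t=s["clock"],th=th,r=r,tg=tg,tt=tt,m=m,F=F.tolist(),M=M.tolist(),Rm=Rm.tolist(),p=p.tolist())
    open("log.jsonl","a").write(json.dumps(o)+"\n")
    tilt=np.degrees(np.arctan2(Rm[:,2]@AY,-Rm[2,2])); tx=np.degrees(np.arctan2(Rm[:,2]@AX,-Rm[2,2]))
    print(f"{tag} t {s['clock']:.2f} th {th:.1f} r {r:.1f} ax {d@AX*1000:.1f} tg {tg:.3f} tt {tt:.3f} m {m:.3f} Fst {np.round([F@AX,F@AY,F[2]],1)} std {np.std(F,0).round(1) if 0 else ''} tilt {tilt:.1f} tiltx {tx:.1f} w {s['width']:.3f}")
E
python3 -m inch '[[[1,-2.4,0,0.2,0],[1,-2.4,0,0.3,0],[1,-2.4,0,0.3,0],[1,-2.4,0,0.4,0]]]'; python3 -c "
from h import *
feel('f');feel('f')"
```

```text
clock: 5.1
position: [0.5883, 0.0443, 0.1622]
ee_rot: [1.817, 2.56, 0.036]
force: [-4.9, 7.0, 7.8]
width: 0.304
f t 5.25 th 0.8 r 56.1 ax 1.4 tg -0.425 tt -0.283 m 1.541 Fst [-2.2  7.5  7.2] std  tilt 0.7 tiltx 1.2 w 0.307
f t 5.40 th 0.8 r 56.1 ax 1.4 tg -0.416 tt -0.277 m 1.511 Fst [-2.   7.3  7.5] std  tilt 0.7 tiltx 1.2 w 0.306
```

```bash
python3 -m inch '[[[1,-4.5,0,0.3,0],[1,-4.5,0,0.5,0],[1,-4.5,0,0.5,0],[1,-4.5,0,0.5,0]]]'; python3 -c "
from h import *
feel('f')"
```

```text
clock: 5.8
position: [0.5888, 0.0429, 0.1622]
ee_rot: [-1.796, -2.553, -0.054]
force: [-8.1, 10.2, 11.8]
width: 0.306
f t 5.95 th 2.9 r 56.1 ax 1.4 tg -0.743 tt -0.497 m 2.954 Fst [-3.8 12.7 11.8] std  tilt 2.1 tiltx 0.9 w 0.303
```

```bash
python3 -m inch '[[[1,-4.5,0,0,0],[1,-4.5,0,0,0],[1,-4.5,0,0,0],[1,-4.5,0,0,0]]]' 14; python3 -c "
from h import *
feel('f')"
```

```text
clock: 6.35
position: [0.5893, 0.0412, 0.1621]
ee_rot: [-1.772, -2.544, -0.069]
force: [-7.1, 11.0, 7.5]
width: 0.309
f t 6.50 th 5.1 r 56.1 ax 1.5 tg -0.665 tt -0.445 m 2.646 Fst [-2.2 11.3  6.4] std  tilt 3.4 tiltx 0.7 w 0.307
```

```bash
python3 -m inch '[[[1,-7,0,0.3,0],[1,-7,0,0.3,0],[1,-7,0,0.3,0],[1,-7,0,0.3,0]]]' 14; python3 -c "
from h import *
feel('f')"
```

```text
clock: 6.9
position: [0.5929, 0.0305, 0.1595]
ee_rot: [-1.745, -2.534, -0.084]
force: [-5.3, 9.5, 3.8]
width: 0.308
f t 7.05 th 17.9 r 55.8 ax 1.6 tg -0.602 tt -0.401 m 2.246 Fst [-1.6 10.5  2.6] std  tilt 4.7 tiltx 0.3 w 0.309
```

```bash
python3 -m inch '[[[1,-6.7,0,1.8,0],[1,-6.6,0,2.2,0],[1,-6.5,0,2.6,0],[1,-6.3,0,3,0],[1,-6.1,0,3.3,0]]]' 14; python3 -c "
from h import *
feel('f')"
```

```text
clock: 7.55
position: [0.5992, 0.0122, 0.147]
ee_rot: [-1.728, -2.524, -0.097]
force: [-5.5, 5.9, 9.3]
width: 0.308
f t 7.70 th 42.4 r 54.6 ax 1.8 tg -0.440 tt -0.321 m 1.274 Fst [-2.3  5.8  5.6] std  tilt 5.9 tiltx 0.1 w 0.310
```

```bash
python3 -m inch '[[[1,-4.8,0,3.6,0],[1,-4.5,0,3.9,0],[1,-4.2,0,4.2,0],[1,-3.9,0,4.5,0]]]' 14; python3 -c "
from h import *
feel('f')"
```

```text
clock: 8.1
position: [0.6031, 0.001, 0.1317]
ee_rot: [-1.723, -2.518, -0.104]
force: [-5.3, 3.0, 9.6]
width: 0.31
f t 8.25 th 62.9 r 54.6 ax 1.9 tg -0.340 tt -0.265 m 0.833 Fst [-2.1  3.4  5.2] std  tilt 6.4 tiltx 0.1 w 0.306
```

```bash
python3 -m inch '[[[1,3.6,0,-5.4,0],[1,3.6,0,-5.4,0],[1,3.8,0,-5.2,0],[1,4,0,-5,0]]]' 14; python3 -c "
from h import *
feel('b')"
```

```text
clock: 8.65
position: [0.5985, 0.0141, 0.1526]
ee_rot: [-1.723, -2.519, -0.101]
force: [3.9, 4.9, -11.5]
width: 0.307
b t 8.80 th 35.9 r 57.8 ax 1.7 tg -0.075 tt 0.006 m 0.578 Fst [ 2.3  4.9 -4.5] std  tilt 6.4 tiltx 0.0 w 0.306
```

```bash
python3 -m inch '[[[1,4,0,-2.2,0],[1,4.2,0,-1.8,0],[1,4.3,0,-1.3,0],[1,4.4,0,-0.9,0]]]' 14; python3 -c "
from h import *
feel('b')"
```

```text
clock: 9.2
position: [0.5938, 0.0278, 0.1623]
ee_rot: [-1.728, -2.522, -0.101]
force: [4.7, -1.0, -8.6]
width: 0.307
b t 9.35 th 19.0 r 59.4 ax 1.6 tg 0.138 tt 0.109 m -0.789 Fst [ 2.9 -1.2 -3.7] std  tilt 6.2 tiltx 0.2 w 0.310
```

```bash
python3 -m inch '[[[1,5,0,0.2,0],[1,5,0,0.3,0],[1,5,0,0.6,0],[1,5,0,0.8,0]]]' 14; python3 -c "
from h import *
feel('b')"
```

```text
clock: 9.75
position: [0.5893, 0.0408, 0.1652]
ee_rot: [-1.739, -2.525, -0.102]
force: [4.2, -3.1, -1.0]
width: 0.305
b t 9.90 th 5.2 r 59.2 ax 1.4 tg 0.199 tt 0.136 m -1.127 Fst [ 2.1 -3.4  0.6] std  tilt 5.8 tiltx 0.5 w 0.309
```

```bash
python3 -m inch '[[[1,5,0,1,0],[1,5,0,1.4,0],[1,5,0,1.7,0],[1,4.9,0,2,0],[1,4.7,0,2.2,0]]]' 14; python3 -c "
from h import *
feel('b')"
```

```text
clock: 10.4
position: [0.582, 0.0622, 0.1617]
ee_rot: [-1.746, -2.525, -0.105]
force: [3.6, -4.0, 1.6]
width: 0.306
b t 10.55 th -17.8 r 57.8 ax 1.2 tg 0.089 tt 0.064 m -0.682 Fst [ 2.7 -1.4  0.7] std  tilt 5.6 tiltx 0.7 w 0.310
```

```bash
python3 -m inch '[[[1,4.4,0,2.2,0],[1,4.2,0,2.5,0],[1,4,0,2.8,0],[1,3.8,0,3.1,0]]]' 14; python3 -c "
from h import *
feel('b')"
```

```text
clock: 10.95
position: [0.5763, 0.0786, 0.152]
ee_rot: [-1.747, -2.526, -0.104]
force: [4.6, -4.1, 2.1]
width: 0.306
b t 11.10 th -37.4 r 57.0 ax 1.1 tg 0.149 tt 0.066 m -1.270 Fst [ 4.  -4.3 -1.3] std  tilt 5.5 tiltx 0.7 w 0.308
```

```bash
python3 -m inch '[[[1,3.6,0,3.5,0],[1,3.3,0,3.8,0],[1,3,0,4,0],[1,2.7,0,4.2,0]]]' 14; python3 -c "
from h import *
feel('b')"
```

```text
clock: 11.5
position: [0.5717, 0.0919, 0.1367]
ee_rot: [-1.749, -2.527, -0.103]
force: [3.4, -4.6, 5.0]
width: 0.307
b t 11.65 th -58.3 r 57.0 ax 1.0 tg 0.111 tt 0.024 m -1.404 Fst [ 3.8 -4.6 -0.6] std  tilt 5.4 tiltx 0.8 w 0.307
```

```bash
sed -i 's/    o=dict(tag/    print("  each tg",[round(float(np.cross(d,f)@AX),3) for f in Fs]);\n    o=dict(tag/; s/    F,M,p=np.mean/    Fs=F; F,M,p=np.mean/' h.py; python3 -m inch '[[[1,-2.7,0,-5.4,0],[1,-2.7,0,-5.4,0],[1,-3.5,0,-4.7,0],[1,-4,0,-4.2,0]]]' 14; python3 -c "
from h import *
feel('f',6)"
```

```text
clock: 12.05
position: [0.5735, 0.0863, 0.1486]
ee_rot: [-1.737, -2.525, -0.102]
force: [4.7, 4.8, -9.4]
width: 0.31
  each tg [-0.524, -0.388, -0.268, -0.338, -0.371, -0.328]
f t 12.30 th -44.6 r 59.8 ax 1.0 tg -0.369 tt -0.342 m 0.245 Fst [ 5.2  2.1 -6.6] std  tilt 5.7 tiltx 0.5 w 0.312
```

```bash
python3 -m inch '[[[1,-4.6,0,-3.6,0],[1,-4.8,0,-3.4,0],[1,-5,0,-3,0],[1,-5.2,0,-2.5,0]]]' 14; python3 -c "
from h import *
feel('f',6)"
```

```text
clock: 12.7
position: [0.575, 0.0817, 0.1541]
ee_rot: [-1.713, -2.519, -0.107]
force: [0.2, 10.7, -4.9]
width: 0.306
  each tg [-0.664, -0.584, -0.497, -0.551, -0.505, -0.539]
f t 12.95 th -37.7 r 60.4 ax 1.1 tg -0.556 tt -0.408 m 1.604 Fst [ 3.3  8.4 -4.1] std  tilt 6.7 tiltx -0.0 w 0.309
```

```bash
python3 -m inch '[[[1,-5.6,0,-2.6,0],[1,-5.8,0,-2.3,0],[1,-6,0,-2,0],[1,-6,0,-1.5,0]]]' 14; python3 -c "
from h import *
feel('f',6)"
```

```text
clock: 13.35
position: [0.5753, 0.0805, 0.1555]
ee_rot: [-1.677, -2.509, -0.118]
force: [-3.8, 11.5, 5.9]
width: 0.312
  each tg [-0.388, -0.521, -0.527, -0.495, -0.529, -0.494]
f t 13.60 th -35.6 r 60.4 ax 1.2 tg -0.492 tt -0.258 m 2.488 Fst [ 0.2 12.2  3. ] std  tilt 8.2 tiltx -0.7 w 0.317
```

```bash
cat > fit.py <<'E'
from h import *
rows=[json.loads(l) for l in open("log.jsonl")]
import sys
def L(Lx):
    X=[];Y=[]
    for o in rows:
        F=np.array(o["F"]);M=np.array(o["M"]);Rm=np.array(o["Rm"]);p=np.array(o["p"])
        tau=(M+np.cross(p-Rm[:,2]*Lx-O,F))@AX if Lx is not None else o["tg"]
        t=np.radians(o["th"]+o.get("off",0)); X.append([np.sin(t),np.cos(t),-1 if o["tag"]=='f' else 1]);Y.append(tau)
    X,Y=np.array(X),np.array(Y);c,_,_,_=np.linalg.lstsq(X,Y,rcond=None)
    A=np.hypot(c[0],c[1]);a0=np.degrees(np.arctan2(c[1],c[0]))
    print("L",Lx,"A %.3f a0 %.1f (alpha=theta+a0) theta_down %.1f D %.3f rms %.3f"%(A,a0,(180-a0+180)%360-180,c[2],np.std(Y-X@c)), np.round(Y-X@c,2) if Lx in(None,) else "")
for l in (None,.14,.16,.17,.18,.19,.2,.21,.22,.24): L(l)
E
python3 fit.py
```

```text
L None A 0.241 a0 -91.9 (alpha=theta+a0) theta_down -88.1 D 0.302 rms 0.104 [ 0.12  0.13 -0.2  -0.12 -0.07  0.04  0.08 -0.18  0.07  0.14  0.01  0.03
 -0.07  0.1  -0.07  0.  ]
L 0.14 A 0.187 a0 -28.7 (alpha=theta+a0) theta_down -151.3 D -0.325 rms 0.248 
L 0.16 A 0.219 a0 -52.0 (alpha=theta+a0) theta_down -128.0 D -0.228 rms 0.193 
L 0.17 A 0.246 a0 -60.7 (alpha=theta+a0) theta_down -119.3 D -0.179 rms 0.166 
L 0.18 A 0.277 a0 -67.5 (alpha=theta+a0) theta_down -112.5 D -0.130 rms 0.142 
L 0.19 A 0.312 a0 -72.9 (alpha=theta+a0) theta_down -107.1 D -0.082 rms 0.120 
L 0.2 A 0.348 a0 -77.2 (alpha=theta+a0) theta_down -102.8 D -0.033 rms 0.102 
L 0.21 A 0.386 a0 -80.7 (alpha=theta+a0) theta_down -99.3 D 0.016 rms 0.090 
L 0.22 A 0.426 a0 -83.5 (alpha=theta+a0) theta_down -96.5 D 0.064 rms 0.088 
L 0.24 A 0.507 a0 -87.8 (alpha=theta+a0) theta_down -92.2 D 0.162 rms 0.111
```

```bash
cat >> h.py <<'E'
def pic(tag):
    S=eyes.get_image("scene");T=eyes.get_image("top")
    a=cv2.resize(S["frame"][165:265,215:315],None,fx=4,fy=4,interpolation=cv2.INTER_CUBIC)
    b=cv2.resize(T["frame"][165:265,255:355],None,fx=4,fy=4,interpolation=cv2.INTER_CUBIC)
    cv2.imwrite(f"pics/{tag}.png",np.hstack([a,b]))
    for deg in range(-180,180,20):
        t=np.radians(deg); q=O+AX*.014+.065*(-np.sin(t)*AY+np.cos(t)*np.array([0,0,1]))
        print(deg,((proj(S,q)[0]-[215,165]+.5)*4).astype(int),((proj(T,q)[0]-[255,165]+.5)*4).astype(int),end='; ')
E
python3 -c "
from h import *
pic('st1')"
```

```text
-180 [161 274] [166 107]; -160 [188 278] [138 115]; -140 [212 276] [113 121]; -120 [230 267] [ 94 124]; -100 [239 251] [ 83 123]; -80 [238 231] [ 82 118]; -60 [228 209] [ 92 111]; -40 [208 187] [111 101]; -20 [182 169] [138  90]; 0 [152 158] [170  79]; 20 [124 153] [201  70]; 40 [100 157] [227  64]; 60 [ 83 168] [246  62]; 80 [ 75 184] [254  64]; 100 [ 78 204] [252  69]; 120 [ 89 226] [240  77]; 140 [109 246] [220  87]; 160 [133 262] [194  97];
```

View pics/st1.png

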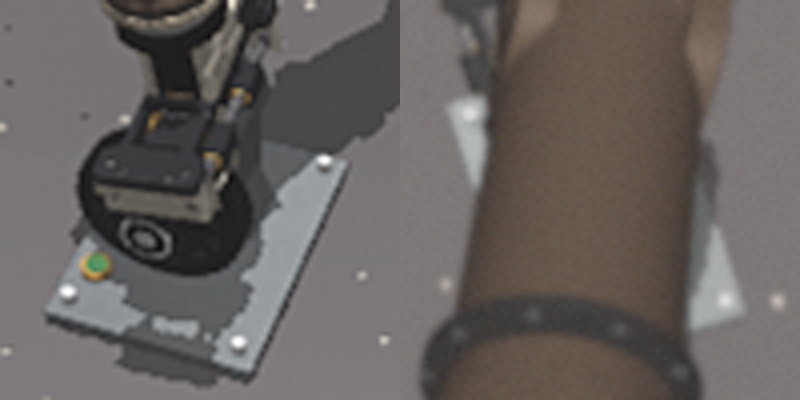

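```bash
python3 -c "
from h import *
w=eyes.get_image('wrist');cv2.imwrite('pics/w3.png',w['frame'])"
```

```text
(no output)
```

View pics/w3.png

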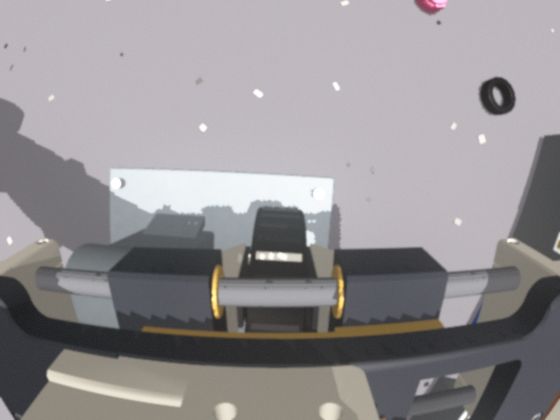

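```bash
cat >> h.py <<'E'
def ray(w,u,v,s,Rm):
    K=w["intrinsics"];x=(u-K[0,2])/K[0,0];y=(v-K[1,2])/K[1,1];r=np.hypot(x,y)
    c=np.array([np.sin(r)*x/r,np.sin(r)*y/r,np.cos(r)]);Tc=w["T_tool_cam"]
    return s["position"]+Rm@Tc[:3,3],Rm@Tc[:3,:3]@c
def idx(u,v,w=None,s=None,Rm=None):
    if w is None: s,Rm=st();w=eyes.get_image("wrist")
    c,d=ray(w,u,v,s,Rm)
    f=lambda x:np.array([x@AY,x[2]])
    a,b=f(c-O),f(d);A=b@b;B=2*a@b;C=a@a-.065**2;D=B*B-4*A*C
    t=(-B-np.sqrt(max(D,0)))/2/A;q=a+b*t;ax=(c+d*t-O)@AX
    return np.degrees(np.arctan2(-q[0],q[1])),ax*1000
def autoidx(save=None):
    s,Rm=st();w=eyes.get_image("wrist");im=w["frame"]
    hsv=cv2.cvtColor(im,cv2.COLOR_BGR2HSV);m=((hsv[...,2]>165)&(hsv[...,1]<60)).astype(np.uint8)
    n,l,stt,cen=cv2.connectedComponentsWithStats(m)
    for i in range(1,n):
        x,y,ww,h,a=stt[i]
        if 220<cen[i][0]<330 and 15<ww<70 and h<16:
            r=idx(*cen[i],w,s,Rm)
            if abs(r[1])<8: print("idx px",np.round(cen[i],1),"wh",ww,h,"head angle %.1f axial %.1f"%r)
    if save: cv2.imwrite(save,im)
E
python3 -c "
from h import *
print(idx(278,257));autoidx();rep()"
```

```text
(np.float64(-44.31232707971535), np.float64(1.6571057568933976))
idx px [278.2 256.1] wh 46 9 head angle -44.8 axial 1.7
t 13.85 tcp [0.5754 0.0804 0.1555] z [-0.057  0.132 -0.99 ] w 0.312 F [-3.5 11.1  1.7]
grasp in stand mm [ 1.2 35.2 49.1] r 60.4 ang -35.6
turn about tool z needed 3.83 toolx.stand y 0.987 tooly.ax 0.998 j [-0.5   0.49  0.51  1.76 -0.43  1.04  0.6 ]
```

```bash
python3 -m inch '[[[0.5,0,0,0,0],[0.5,0,0,0,2],[0.5,0,0,-8,2],[0.5,-11,0,-8,0],[0.5,-12,0,-4,0],[0.5,-12,0,0,0],[0.5,-12,0,2,0],[0.5,-12,0,5,0],[0.5,-12,0,6,0],[0.5,0,0,0,0]]]' 25; python3 -c "
from h import *
rep();autoidx('pics/w4.png')"
```

```text
clock: 14.85
position: [0.5935, 0.0102, 0.1465]
ee_rot: [-1.751, -2.441, -0.103]
force: [0.7, -0.0, 0.2]
width: 0.499
t 14.85 tcp [0.5935 0.0102 0.1465] z [-0.07   0.134 -0.988] w 0.499 F [ 0.7 -0.   0.2]
grasp in stand mm [ -3.8 -37.2  40.1] r 54.7 ang 42.9
turn about tool z needed 0.13 toolx.stand y 0.989 tooly.ax 1.0 j [-0.38  0.54  0.53  1.72 -0.45  1.08  0.67]
idx px [288.2  99.7] wh 52 9 head angle -43.6 axial 1.7
```

View pics/w4.png

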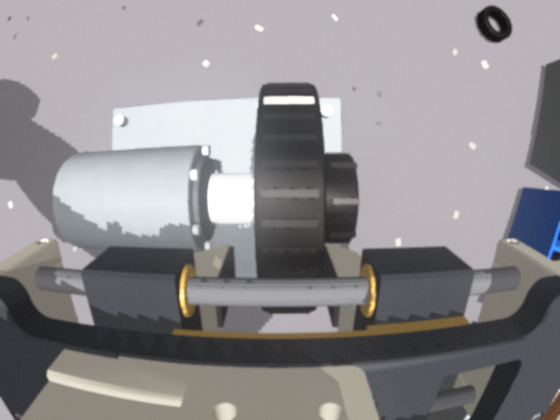

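```bash
python3 -m inch '[[[0.5,0,5,0,0],[0.5,0,1,0,0],[1,0,0,0,0],[1,0,0,0,0],[1,0,0,0,0]]]' 20; python3 -c "
from h import *
autoidx();feel('x',2)"
```

```text
clock: 15.4
position: [0.5977, 0.0151, 0.1468]
ee_rot: [-1.745, -2.44, -0.101]
force: [-4.5, -3.4, -1.4]
width: 0.305
idx px [275.7 106.8] wh 52 9 head angle -43.7 axial 1.6
  each tg [-0.14, -0.133]
x t 15.50 th 40.2 r 52.8 ax 1.9 tg -0.137 tt -0.126 m -0.165 Fst [-8.1 -0.1  4.1] std  tilt 8.8 tiltx -1.6 w 0.305
```

```bash
python3 - <<'E'
s=open("h.py").read()
s=s.replace('    if save: cv2.imwrite(save,im)','            if abs(r[1])<8: H=r[0]\n    if save: cv2.imwrite(save,im)\n    return H').replace('def autoidx(save=None):','def autoidx(save=None):\n    H=None')
s=s.replace('    o=dict(tag=tag','    H=autoidx()\n    o=dict(H=H,each=[float(np.cross(d,f)@AX) for f in Fs],tag=tag')
open("h.py","w").write(s)
E
python3 -m inch '[[[1,4,0,-3,0],[1,4.2,0,-2.7,0],[1,4.4,0,-2.3,0],[1,4.6,0,-2,0]]]'; python3 -c "
from h import *
feel('b',4)"
```

```text
clock: 15.9
position: [0.5924, 0.0303, 0.1567]
ee_rot: [-1.747, -2.44, -0.097]
force: [4.1, -1.9, -18.5]
width: 0.31
  each tg [0.475, 0.325, 0.156, 0.102]
b t 16.05 th 18.8 r 53.4 ax 1.7 tg 0.264 tt 0.218 m -1.039 Fst [  2.4  -0.2 -14.7] std  tilt 8.7 tiltx -1.7 w 0.308
```

```bash
python3 -c "
from h import *
autoidx('pics/w5.png');feel('x',2)"
```

```text
each tg [0.019, 0.0]
x t 16.20 th 18.6 r 53.5 ax 1.7 tg 0.009 tt 0.048 m -0.142 Fst [  1.2   4.  -12.4] std  tilt 8.7 tiltx -1.7 w 0.311
```

View pics/w5.png

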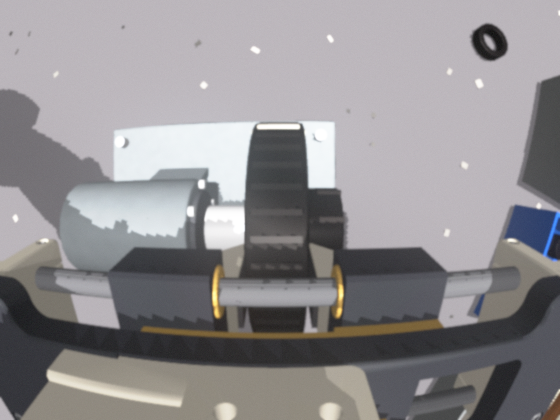

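```bash
python3 - <<'E'
from h import *
print(idx(278,127))
rows=[json.loads(l) for l in open("log.jsonl")]
X=[];Y=[];Z=[];Y2=[]
for o in rows:
    F=np.array(o["F"]);M=np.array(o["M"]);Rm=np.array(o["Rm"])
    Ft=Rm.T@F;Mt=Rm.T@M; X.append([Ft[0],1]);Y.append(Mt[1]);Z.append([Ft[1],1]);Y2.append(Mt[0])
    print(o["tag"],np.round(Ft,1),np.round(Mt,2), "mt1/F0 %.3f  mt0/F1 %.3f"%(Mt[1]/Ft[0],Mt[0]/Ft[1]))
for a,b in((X,Y),(Z,Y2)):
    c=np.linalg.lstsq(np.array(a),np.array(b),rcond=None)[0];print(c)
E
```

```text
(np.float64(-60.46455002931492), np.float64(1.9083379446993465))
f [ 7.6 -2.  -7.2] [1.01 1.55 0.14] mt1/F0 0.204  mt0/F1 -0.518
f [ 7.4 -1.8 -7.4] [0.98 1.52 0.16] mt1/F0 0.205  mt0/F1 -0.543
f [ 13.1  -3.4 -11.4] [1.07 2.97 0.55] mt1/F0 0.226  mt0/F1 -0.314
f [11.7 -1.8 -5.7] [0.53 2.66 0.31] mt1/F0 0.226  mt0/F1 -0.302
f [10.7 -1.2 -1.7] [0.26 2.26 0.28] mt1/F0 0.210  mt0/F1 -0.218
f [ 6.4 -2.  -5. ] [0.51 1.3  0.33] mt1/F0 0.202  mt0/F1 -0.259
f [ 4.1 -1.9 -4.8] [0.46 0.85 0.29] mt1/F0 0.209  mt0/F1 -0.247
b [4.2 2.5 5. ] [-0.34  0.56  0.22] mt1/F0 0.133  mt0/F1 -0.138
b [-1.7  2.8  3.6] [-0.37 -0.81  0.21] mt1/F0 0.475  mt0/F1 -0.132
b [-3.4  2.  -1. ] [-0.07 -1.13  0.21] mt1/F0 0.330  mt0/F1 -0.033
b [-1.4  2.7 -0.8] [-0.22 -0.69  0.17] mt1/F0 0.481  mt0/F1 -0.080
b [-4.5  3.8  0.9] [-0.43 -1.29  0.1 ] mt1/F0 0.284  mt0/F1 -0.112
b [-4.8  3.6  0.2] [-0.35 -1.42  0.03] mt1/F0 0.297  mt0/F1 -0.097
f [1.3 5.2 6.9] [-1.09  0.2   0.21] mt1/F0 0.158  mt0/F1 -0.212
f [7.7 3.7 5.1] [-1.04  1.55  0.15] mt1/F0 0.201  mt0/F1 -0.278
f [12.4  1.  -1.2] [-0.57  2.46  0.29] mt1/F0 0.198  mt0/F1 -0.574
x [ 0.6 -8.3 -3.8] [ 1.37 -0.17 -0.1 ] mt1/F0 -0.291  mt0/F1 -0.166
b [-2.4  2.8 14.4] [-1.08 -1.04  0.13] mt1/F0 0.423  mt0/F1 -0.383
x [ 2.   1.6 12.8] [-0.88 -0.14  0.15] mt1/F0 -0.068  mt0/F1 -0.553
[ 0.2419928  -0.31555844]
[-0.20995629  0.09244716]
```

```bash
python3 -m inch '[[[1,5,0,0.5,0],[1,5,0,0.5,0],[1,5,0,0.5,0]]]'; python3 -c "
from h import *
feel('b',2)"; python3 -m inch '[[[1,5,0,1.0,0],[1,5,0,1,0],[1,5,0,1.2,0]]]'; python3 -c "
from h import *
feel('b',2)"
```

```text
clock: 16.6
position: [0.5899, 0.038, 0.159]
ee_rot: [-1.759, -2.443, -0.094]
force: [4.3, -5.1, -14.2]
width: 0.308
  each tg [0.461, 0.438]
b t 16.65 th 10.0 r 53.5 ax 1.7 tg 0.449 tt 0.299 m -2.116 Fst [  1.7  -6.2 -13.4] std  tilt 8.2 tiltx -1.4 w 0.307
clock: 17.0
position: [0.5878, 0.0442, 0.1599]
ee_rot: [-1.774, -2.446, -0.09]
force: [2.5, -7.1, -8.5]
width: 0.306
  each tg [0.427, 0.408]
b t 17.05 th 2.8 r 53.6 ax 1.6 tg 0.418 tt 0.259 m -2.398 Fst [ 0.4 -7.4 -8.7] std  tilt 7.5 tiltx -1.2 w 0.302
```

```bash
python3 -c "
from h import *
S=eyes.get_image('scene')
cv2.imwrite('pics/s2.png',cv2.resize(S['frame'][175:255,225:305],None,fx=7,fy=7,interpolation=cv2.INTER_CUBIC))
autoidx('pics/w6.png')"
```

```text
(no output)
```

View pics/s2.png

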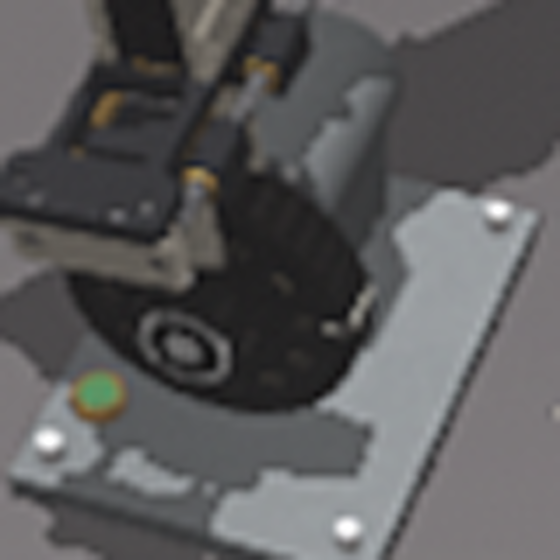

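View pics/w6.png

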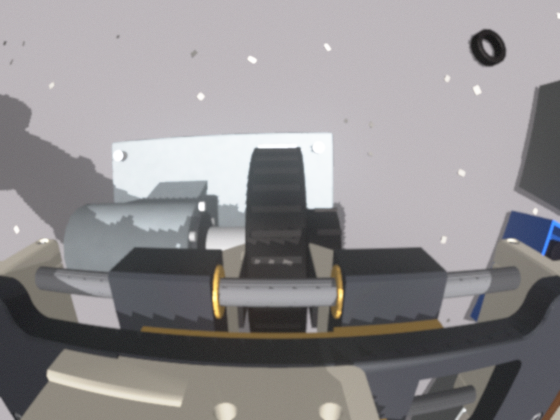

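```bash
cat >> h.py <<'E'
def q(tag,off=None,n=2,sc=None):
    for i in range(n):
        s,Rm=st();p=s["position"];g=p-Rm[:,2]*.0188;d=g-O;F=s["force"];M=s["ft_torque"]
        th=np.degrees(np.arctan2(-(d@AY),d[2])); 
        o=dict(tag=tag,th=th,H=None if off is None else th+off,F=F.tolist(),M=M.tolist(),Rm=Rm.tolist(),p=p.tolist(),i=i,t=s["clock"])
        open("q.jsonl","a").write(json.dumps(o)+"\n")
        tau=(M+np.cross(p-Rm[:,2]*.232-O,F))@AX
        tilt=np.degrees(np.arctan2(Rm[:,2]@AY,-Rm[2,2]))
        print(f"{tag} t {s['clock']:.2f} th {th:.1f} r {1000*np.hypot(d@AY,d[2]):.1f} tg {np.cross(d,F)@AX:.3f} m {M@AX:.2f} tau {tau:.3f} Fst {np.round([F@AX,F@AY,F[2]],1)} tilt {tilt:.1f}")
        if i<n-1 or sc:
            I=eyes.get_image("scene")
    if sc: cv2.imwrite(f"pics/{sc}.png",cv2.resize(I["frame"][175:255,225:305],None,fx=7,fy=7,interpolation=cv2.INTER_CUBIC))
E
python3 -m inch '[[[1,6,0,1.2,0],[1,6,0,1.5,0],[1,6,0,1.7,0]]]'; python3 -c "
from h import *
q('b',-79)"; python3 -m inch '[[[1,6,0,1.5,0],[1,6,0,1.8,0],[1,6,0,2,0]]]'; python3 -c "
from h import *
q('b',-79,sc='s3')"
```

```text
clock: 17.5
position: [0.5853, 0.0516, 0.16]
ee_rot: [-1.792, -2.45, -0.085]
force: [2.5, -9.0, -6.6]
width: 0.307
b t 17.50 th -5.5 r 53.9 tg 0.466 m -2.68 tau -0.077 Fst [-0.5 -9.3 -6.6] tilt 6.8
b t 17.55 th -6.3 r 54.0 tg 0.481 m -2.70 tau 0.092 Fst [-0.5 -9.9 -8.6] tilt 6.8
clock: 17.85
position: [0.5833, 0.0578, 0.1594]
ee_rot: [-1.812, -2.454, -0.078]
force: [2.5, -10.7, -5.0]
width: 0.306
b t 17.85 th -12.7 r 54.4 tg 0.521 m -2.84 tau 0.112 Fst [ -1. -11.  -5.] tilt 5.9
b t 17.90 th -13.3 r 54.4 tg 0.532 m -2.96 tau 0.192 Fst [  0.3 -11.6  -6.7] tilt 5.9
```

View pics/s3.png

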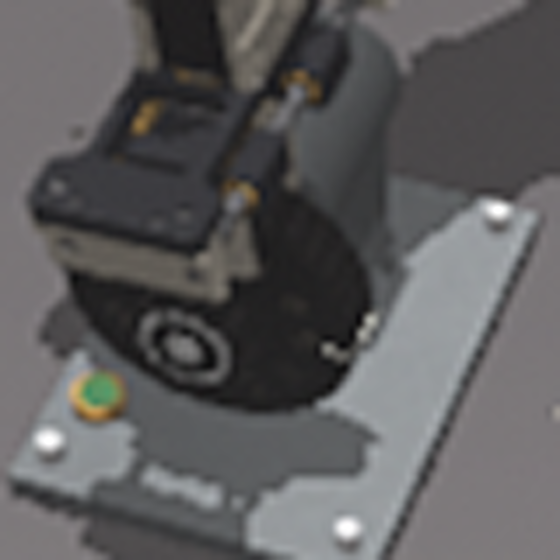

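```bash
python3 -m inch '[[[1,6.4,0,2.2,0],[1,6.3,0,2.5,0],[1,6.2,0,2.7,0]]]'; python3 -c "
from h import *
q('b',-79)"; python3 -m inch '[[[1,6.4,0,2.8,0],[1,6.3,0,3,0],[1,6.2,0,3.3,0]]]'; python3 -c "
from h import *
q('b',-79)"; python3 -m inch '[[[1,6,0,3.5,0],[1,6,0,3.8,0],[1,5.8,0,4,0]]]'; python3 -c "
from h import *
q('b',-79,sc='s4')"
```

```text
clock: 18.25
position: [0.5813, 0.0637, 0.1577]
ee_rot: [-1.832, -2.459, -0.072]
force: [0.2, -11.5, 0.8]
width: 0.306
b t 18.25 th -19.7 r 54.7 tg 0.578 m -2.84 tau 0.048 Fst [ -3.5 -10.9   0.8] tilt 5.0
b t 18.30 th -20.4 r 54.7 tg 0.518 m -2.98 tau -0.041 Fst [ -1.3 -11.1  -2.8] tilt 5.0
clock: 18.6
position: [0.5794, 0.0695, 0.1552]
ee_rot: [-1.852, -2.463, -0.066]
force: [-0.7, -10.8, 3.6]
width: 0.308
b t 18.60 th -26.9 r 54.9 tg 0.578 m -2.54 tau 0.106 Fst [ -4.1 -10.    3.6] tilt 4.2
b t 18.65 th -27.6 r 54.9 tg 0.522 m -2.89 tau -0.207 Fst [ -2.7 -10.2   1. ] tilt 4.2
clock: 18.95
position: [0.5773, 0.0759, 0.1509]
ee_rot: [-1.869, -2.467, -0.062]
force: [-2.1, -10.0, 6.4]
width: 0.312
b t 18.95 th -35.4 r 54.8 tg 0.596 m -2.23 tau 0.149 Fst [-5.2 -8.8  6.4] tilt 3.5
b t 19.00 th -36.1 r 54.9 tg 0.547 m -2.49 tau -0.129 Fst [-4.3 -8.8  4.8] tilt 3.5
```

View pics/s4.png

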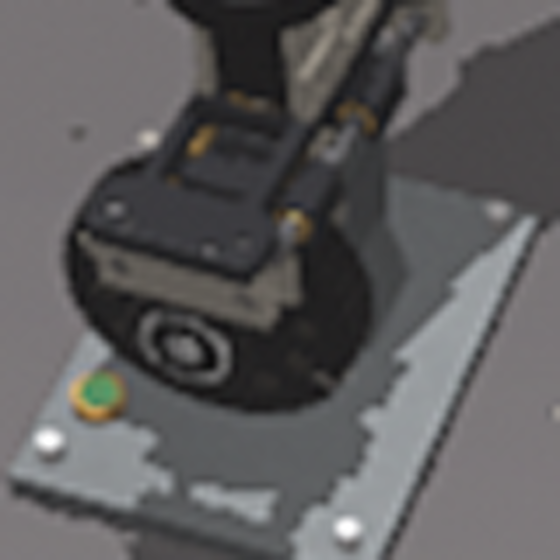

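```bash
python3 -m inch '[[[1,-5,0,-3,0],[1,-5,0,-3,0],[1,-5,0,-3,0]]]'; python3 -c "
from h import *
q('fx',-79)"; python3 -m inch '[[[1,-5.5,0,-2.5,0],[1,-5.5,0,-2.3,0],[1,-5.5,0,-2,0]]]'; python3 -c "
from h import *
q('f',-79)"; python3 -m inch '[[[1,-5.8,0,-2,0],[1,-5.8,0,-1.8,0],[1,-5.8,0,-1.6,0]]]'; python3 -c "
from h import *
q('f',-79,sc='s5')"
```

```text
clock: 19.35
position: [0.581, 0.065, 0.1593]
ee_rot: [-1.86, -2.468, -0.066]
force: [5.4, 4.5, -17.7]
width: 0.313
fx t 19.35 th -20.8 r 56.8 tg -0.492 m 0.27 tau -0.508 Fst [  6.6   2.5 -17.7] tilt 3.8
fx t 19.40 th -19.8 r 57.0 tg -0.433 m 0.66 tau -0.321 Fst [  4.6   3.4 -13. ] tilt 3.7
clock: 19.7
position: [0.5844, 0.0551, 0.1641]
ee_rot: [-1.847, -2.467, -0.072]
force: [3.2, 7.5, -16.9]
width: 0.311
f t 19.70 th -9.4 r 58.7 tg -0.514 m 1.16 tau -0.379 Fst [  5.4   6.1 -16.9] tilt 4.3
f t 19.75 th -8.6 r 58.8 tg -0.448 m 1.24 tau -0.112 Fst [  4.7   5.4 -15.4] tilt 4.3
clock: 20.05
position: [0.5868, 0.0478, 0.1661]
ee_rot: [-1.828, -2.465, -0.078]
force: [2.1, 10.7, -16.8]
width: 0.306
f t 20.05 th -1.6 r 59.8 tg -0.594 m 1.74 tau -0.551 Fst [  5.4   9.5 -16.8] tilt 5.0
f t 20.10 th -1.0 r 59.9 tg -0.490 m 1.57 tau -0.295 Fst [  5.1   7.9 -15.9] tilt 5.0
```

View pics/s5.png

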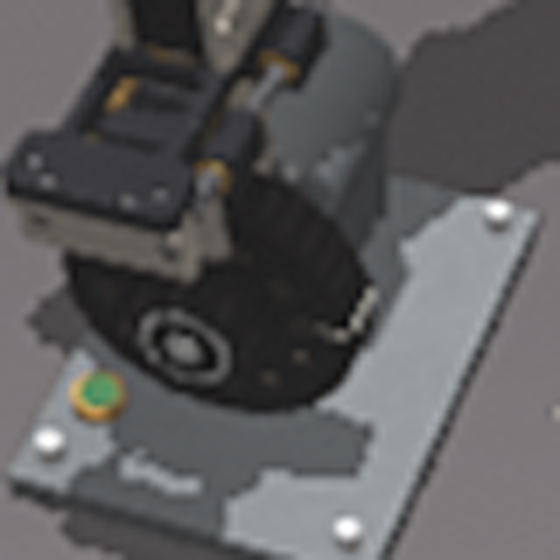

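```bash
python3 -m inch '[[[1,-5.8,0,0.3,0],[1,-5.8,0,0.4,0],[1,-5.8,0,0.5,0]]]'; python3 -c "
from h import *
q('f',-79)"; python3 -m inch '[[[1,-5.8,0,0.8,0],[1,-5.8,0,0.9,0],[1,-5.8,0,1.0,0]]]'; python3 -c "
from h import *
q('f',-79)"; python3 -m inch '[[[1,-5.8,0,1.3,0],[1,-5.8,0,1.6,0],[1,-5.8,0,1.9,0]]]'; python3 -c "
from h import *
q('f',-79,sc='s6')"
```

```text
clock: 20.45
position: [0.5885, 0.0429, 0.166]
ee_rot: [-1.804, -2.462, -0.09]
force: [-5.3, 9.5, 2.0]
width: 0.31
f t 20.45 th 3.8 r 59.8 tg -0.644 m 2.51 tau -0.438 Fst [-2.  10.7  2. ] tilt 6.1
f t 20.50 th 4.4 r 59.8 tg -0.560 m 2.37 tau -0.185 Fst [-1.3  9.3  0.9] tilt 6.1
clock: 20.8
position: [0.5904, 0.0374, 0.1653]
ee_rot: [-1.782, -2.458, -0.104]
force: [-6.3, 9.1, 4.4]
width: 0.301
f t 20.80 th 9.6 r 59.8 tg -0.672 m 2.37 tau -0.672 Fst [-3.  10.6  4.4] tilt 7.1
f t 20.85 th 10.3 r 59.8 tg -0.623 m 2.32 tau -0.482 Fst [-2.5  9.6  5.3] tilt 7.1
clock: 21.15
position: [0.5928, 0.0306, 0.1635]
ee_rot: [-1.762, -2.455, -0.118]
force: [-7.4, 6.9, 9.7]
width: 0.304
f t 21.15 th 17.1 r 59.7 tg -0.679 m 2.12 tau -0.732 Fst [-4.8  8.9  9.7] tilt 8.1
f t 21.20 th 17.8 r 59.7 tg -0.636 m 2.10 tau -0.573 Fst [-4.6  8.5  8.5] tilt 8.1
```

View pics/s6.png

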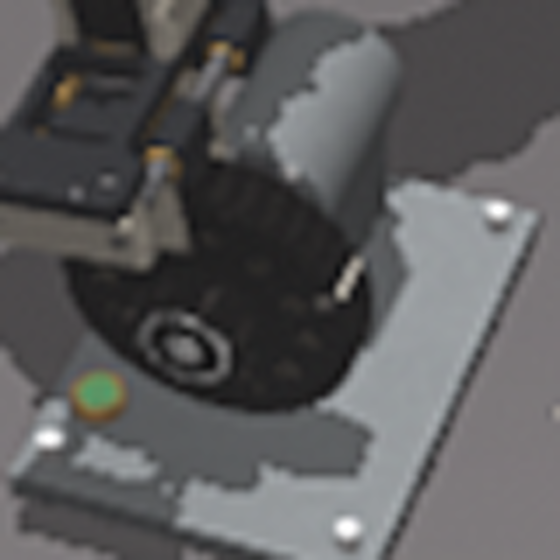

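```bash
python3 -m inch '[[[1,5.5,0,-0.3,0],[1,5.5,0,0.3,0],[1,5.5,0,0.5,0],[1,5.5,0,0.8,0]]]'; python3 -c "
from h import *
q('b',-79)"; python3 -m inch '[[[1,5.5,0,0.8,0],[1,5.5,0,0.8,0],[1,5.5,0,1,0]]]'; python3 -c "
from h import *
q('b',-79)"; python3 -m inch '[[[1,6,0,1,0],[1,6,0,1.2,0],[1,6,0,1.4,0]]]'; python3 -c "
from h import *
q('b',-79)"; python3 -m inch '[[[1,6,0,1.5,0],[1,6,0,1.7,0],[1,6,0,1.8,0]]]'; python3 -c "
from h import *
q('b',-79,sc='s7')"
```

```text
clock: 21.65
position: [0.5879, 0.045, 0.1666]
ee_rot: [-1.774, -2.458, -0.114]
force: [3.7, -7.0, -8.6]
width: 0.305
b t 21.65 th 2.1 r 60.3 tg 0.489 m -2.23 tau 0.147 Fst [ 1.3 -7.8 -8.6] tilt 7.5
b t 21.70 th 1.3 r 60.3 tg 0.432 m -2.13 tau -0.028 Fst [-0.1 -7.  -6.7] tilt 7.5
clock: 22.0
position: [0.5848, 0.0538, 0.1666]
ee_rot: [-1.788, -2.463, -0.107]
force: [4.5, -9.6, -10.0]
width: 0.304
b t 22.00 th -7.0 r 60.8 tg 0.563 m -2.72 tau 0.336 Fst [  1.2 -10.6 -10. ] tilt 6.8
b t 22.05 th -7.8 r 60.8 tg 0.430 m -2.65 tau -0.176 Fst [ 0.3 -8.5 -9.8] tilt 6.8
clock: 22.35
position: [0.5821, 0.0616, 0.1655]
ee_rot: [-1.806, -2.468, -0.098]
force: [4.5, -11.0, -9.9]
width: 0.306
b t 22.35 th -15.1 r 61.3 tg 0.543 m -3.12 tau 0.160 Fst [  0.8 -11.9  -9.9] tilt 5.9
b t 22.40 th -15.8 r 61.3 tg 0.464 m -3.12 tau -0.120 Fst [  0.4 -10.9 -10.6] tilt 6.0
clock: 22.7
position: [0.5801, 0.0676, 0.1635]
ee_rot: [-1.826, -2.474, -0.087]
force: [3.9, -13.5, -5.8]
width: 0.31
b t 22.70 th -21.5 r 61.6 tg 0.674 m -3.33 tau 0.427 Fst [ -0.6 -14.   -5.8] tilt 5.0
b t 22.75 th -22.2 r 61.6 tg 0.583 m -3.50 tau 0.098 Fst [  0.9 -13.5  -8. ] tilt 5.0
```

View pics/s7.png

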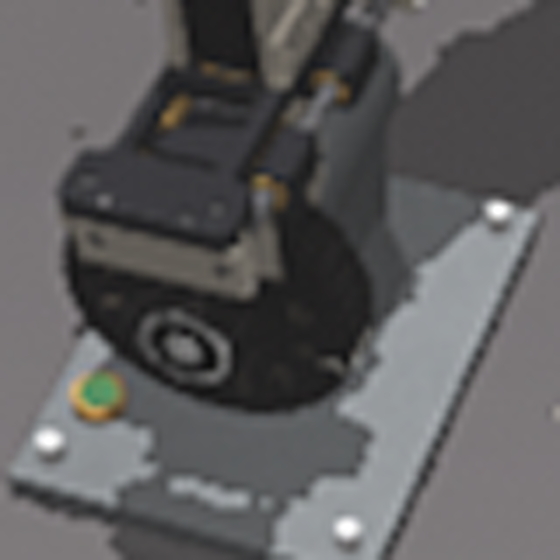

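```bash
python3 -m inch '[[[1,5.5,0,4,0],[1,5.5,0,4.2,0],[1,5.3,0,4.5,0]]]'; python3 -c "
from h import *
q('b',-79)"; python3 -m inch '[[[1,5.2,0,5,0],[1,5,0,5.2,0],[1,5,0,5.4,0],[1,4.8,0,5.5,0]]]'; python3 -c "
from h import *
q('b',-79)";  python3 -m inch '[[[1,-5,0,-2.5,0],[1,-5,0,-2.5,0],[1,-5.3,0,-2.0,0]]]'; python3 -c "
from h import *
q('fx',-79)"; python3 -m inch '[[[1,-5.5,0,-2,0],[1,-5.5,0,-1.8,0],[1,-5.5,0,-1.2,0]]]'; python3 -c "
from h import *
q('f',-79,sc='s8')"
```

```text
clock: 23.1
position: [0.5769, 0.0773, 0.1569]
ee_rot: [-1.837, -2.475, -0.086]
force: [-2.6, -7.3, 7.5]
width: 0.309
b t 23.10 th -33.1 r 60.4 tg 0.555 m -1.62 tau 0.103 Fst [-4.8 -6.1  7.5] tilt 4.5
b t 23.15 th -33.9 r 60.4 tg 0.487 m -1.86 tau -0.023 Fst [-4.4 -6.7  4.5] tilt 4.5
clock: 23.55
position: [0.5727, 0.0897, 0.1438]
ee_rot: [-1.849, -2.479, -0.083]
force: [-4.4, -8.7, 9.6]
width: 0.31
b t 23.55 th -50.9 r 59.5 tg 0.701 m -1.87 tau 0.145 Fst [-7.  -6.9  9.6] tilt 4.0
b t 23.60 th -51.7 r 59.6 tg 0.508 m -1.82 tau 0.021 Fst [-4.5 -6.7  5.6] tilt 4.0
clock: 23.9
position: [0.5746, 0.0839, 0.1503]
ee_rot: [-1.834, -2.477, -0.091]
force: [-0.7, 9.4, -3.0]
width: 0.308
fx t 23.90 th -42.1 r 59.4 tg -0.521 m 1.81 tau -0.589 Fst [ 2.4  9.1 -3. ] tilt 4.7
fx t 23.95 th -41.6 r 59.4 tg -0.428 m 1.97 tau -0.218 Fst [ 0.5  8.4 -1.4] tilt 4.7
clock: 24.25
position: [0.5764, 0.0784, 0.1551]
ee_rot: [-1.814, -2.474, -0.101]
force: [-4.2, 9.9, -1.2]
width: 0.304
f t 24.25 th -34.7 r 59.4 tg -0.561 m 2.31 tau -0.494 Fst [-0.8 10.7 -1.2] tilt 5.5
f t 24.30 th -34.2 r 59.4 tg -0.495 m 2.31 tau -0.370 Fst [-0.6 10.3  0.3] tilt 5.5
```

View pics/s8.png

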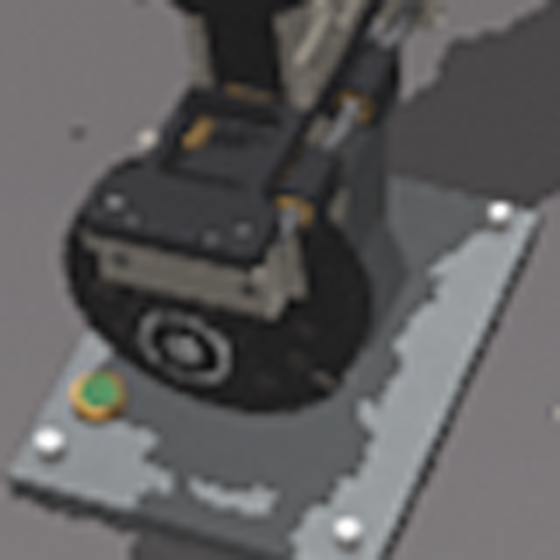

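```bash
python3 -m inch '[[[1,-5.6,0,-1.8,0],[1,-5.6,0,-1.5,0],[1,-5.6,0,-1.2,0]]]'; python3 -c "
from h import *
q('f',-79)"; python3 -m inch '[[[1,-5.8,0,-1,0],[1,-5.8,0,-0.7,0],[1,-5.8,0,-0.5,0]]]'; python3 -c "
from h import *
q('f',-79)";  python3 -m inch '[[[1,-6,0,-0.4,0],[1,-6,0,-0.2,0],[1,-6,0,0,0]]]'; python3 -c "
from h import *
q('f',-79)"; python3 -m inch '[[[1,-6,0,0.2,0],[1,-6,0,0.4,0],[1,-6,0,0.6,0]]]'; python3 -c "
from h import *
q('f',-79,sc='s9')"
```

```text
clock: 24.65
position: [0.5783, 0.0727, 0.159]
ee_rot: [-1.795, -2.471, -0.11]
force: [-2.6, 8.0, -1.2]
width: 0.301
f t 24.65 th -27.6 r 59.5 tg -0.473 m 2.05 tau -0.162 Fst [ 0.1  8.4 -1.2] tilt 6.4
f t 24.70 th -27.0 r 59.5 tg -0.508 m 2.16 tau -0.397 Fst [0.3 9.7 0.1] tilt 6.4
clock: 25.0
position: [0.5799, 0.0682, 0.1613]
ee_rot: [-1.772, -2.467, -0.121]
force: [-5.9, 9.8, 3.4]
width: 0.307
f t 25.00 th -22.2 r 59.3 tg -0.540 m 2.51 tau -0.494 Fst [-2.4 11.2  3.4] tilt 7.4
f t 25.05 th -21.7 r 59.3 tg -0.476 m 2.55 tau -0.273 Fst [-2.2 10.5  4.6] tilt 7.4
clock: 25.35
position: [0.581, 0.0647, 0.1626]
ee_rot: [-1.748, -2.46, -0.135]
force: [-7.9, 11.2, 8.6]
width: 0.305
f t 25.35 th -18.1 r 59.1 tg -0.578 m 2.96 tau -0.657 Fst [-3.9 13.1  8.6] tilt 8.6
f t 25.40 th -17.5 r 59.0 tg -0.534 m 2.93 tau -0.490 Fst [-3.8 12.3  9. ] tilt 8.6
clock: 25.7
position: [0.5819, 0.0624, 0.1633]
ee_rot: [-1.723, -2.451, -0.152]
force: [-11.0, 11.6, 13.6]
width: 0.302
f t 25.70 th -15.2 r 58.9 tg -0.617 m 3.32 tau -0.857 Fst [-6.7 14.5 13.6] tilt 10.0
f t 25.75 th -14.7 r 58.8 tg -0.514 m 3.22 tau -0.411 Fst [-6.3 12.5 13.2] tilt 10.0
```

View pics/s9.png

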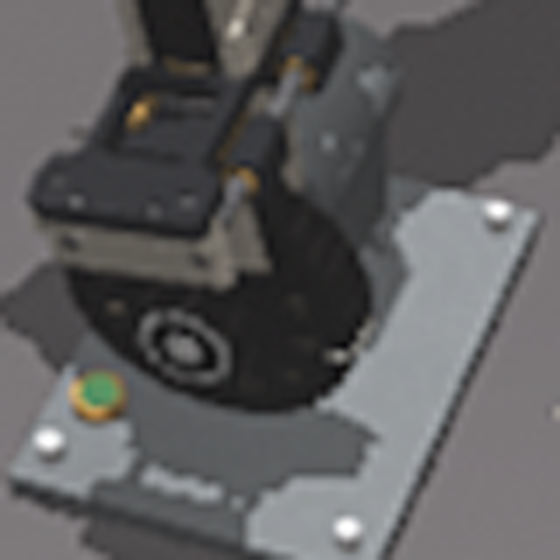

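```bash
cat > fit2.py <<'E'
from h import *
rows=[json.loads(l) for l in open("q.jsonl")]
rows=[o for o in rows if o["tag"] in "fb" and o["H"] is not None]
old=[json.loads(l) for l in open("log.jsonl")]
extra=[]
for k,o in enumerate(old):
    if o["tag"]=="x" or k<2: continue
    o=dict(o)
    if o.get("H") is None:
        if o["t"]<11.7:o["H"]=o["th"]
        elif o["t"]<14:o["H"]=o["th"]-{12.3:0,12.95:-6,13.6:-9}.get(round(o["t"],2),0)*-1
        else:o["H"]=o["th"]-79
    extra.append(o)
def go(rows,name,D=None,useL=None,bias=True,tilt=False):
    X=[];Y=[]
    for o in rows:
        F=np.array(o["F"]);M=np.array(o["M"]);Rm=np.array(o["Rm"]);p=np.array(o["p"])
        s=1 if o["tag"]=='f' else -1;t=np.radians(o["H"])
        y=(M+np.cross(p-O,F))@AX; l=np.cross(Rm[:,2],F)@AX
        x=[np.sin(t),np.cos(t)]
        if D is None:x.append(-s)
        else:y+=D*s
        if useL is None:x.append(l)
        else:y-=useL*l
        if bias:x.append(1)
        if tilt:x.append(np.arctan2(Rm[:,2]@AY,-Rm[2,2]))
        X.append(x);Y.append(y)
    X,Y=np.array(X),np.array(Y);c=np.linalg.lstsq(X,Y,rcond=None)[0];r=Y-X@c
    C=np.linalg.inv(X.T@X)*r.var()
    A=np.hypot(c[0],c[1]);a0=np.degrees(np.arctan2(c[1],c[0]))
    print(name,"n",len(rows),"A %.3f down %.1f rms %.3f"%(A,(180-a0+180)%360-180,r.std()),"rest",np.round(c[2:],3),"sd Ts %.3f Tc %.3f"%(C[0,0]**.5,C[1,1]**.5))
for nm,rr in(("q",rows),("old",extra),("all",rows+extra)):
    go(rr,nm+" D free");go(rr,nm+" D.26",.26);go(rr,nm+" D.26 nobias",.26,bias=False);go(rr,nm+" D.26 tilt",.26,tilt=True)
E
python3 fit2.py
```

```text
q D free n 42 A 0.201 down -86.0 rms 0.140 rest [-0.13   0.196 -0.218] sd Ts 0.442 Tc 0.092
q D.26 n 42 A 0.531 down -10.4 rms 0.167 rest [ 0.231 -0.703] sd Ts 0.508 Tc 0.106
q D.26 nobias n 42 A 0.208 down -171.1 rms 0.171 rest [0.23] sd Ts 0.028 Tc 0.099
q D.26 tilt n 42 A 0.806 down -1.0 rms 0.158 rest [ 0.234 -0.699 -2.527] sd Ts 0.500 Tc 0.108
old D free n 17 A 0.049 down -130.8 rms 0.069 rest [ 0.02   0.209 -0.297] sd Ts 0.032 Tc 0.101
old D.26 n 17 A 0.366 down -96.1 rms 0.132 rest [ 0.243 -0.147] sd Ts 0.062 Tc 0.172
old D.26 nobias n 17 A 0.555 down -97.1 rms 0.137 rest [0.245] sd Ts 0.058 Tc 0.052
old D.26 tilt n 17 A 0.517 down -93.2 rms 0.124 rest [ 0.242  0.198 -2.227] sd Ts 0.059 Tc 0.190
all D free n 59 A 0.165 down -98.7 rms 0.128 rest [-0.025  0.205 -0.184] sd Ts 0.047 Tc 0.050
all D.26 n 59 A 0.188 down -85.8 rms 0.168 rest [ 0.233 -0.234] sd Ts 0.061 Tc 0.066
all D.26 nobias n 59 A 0.430 down -120.2 rms 0.188 rest [0.233] sd Ts 0.028 Tc 0.053
all D.26 tilt n 59 A 0.166 down -69.5 rms 0.164 rest [ 0.234 -0.109 -1.555] sd Ts 0.064 Tc 0.066
```

```bash
cat >> h.py <<'E'
def sH(I):
    im=cv2.cvtColor(I["frame"],cv2.COLOR_BGR2GRAY).astype(np.float32)
    degs=np.arange(-145,-34,1.);val=[]
    for dg in degs:
        t=np.radians(dg);u=-np.sin(t)*AY+np.cos(t)*np.array([0,0,1])
        P=proj(I,[O+AX*.014+u*r for r in (.054,.056,.058,.060,.062)]).astype(np.float32)
        val.append(cv2.remap(im,P[:,0].reshape(1,-1),P[:,1].reshape(1,-1),cv2.INTER_LINEAR).mean())
    val=np.array(val);b=val-np.median(val);k=b.argmax();sl=slice(max(k-4,0),k+5);w=np.clip(b[sl],0,None)
    return (degs[sl]*w).sum()/w.sum(),b[k]
def z(tag):
    fs=[];o=[]
    for i in range(3):
        s,Rm=st();p=s["position"];g=p-Rm[:,2]*.0188;d=g-O;F=s["force"];fs.append(np.cross(d,F)@AX)
        if i==0: I=eyes.get_image("scene"); th=np.degrees(np.arctan2(-(d@AY),d[2]));r=1000*np.hypot(d@AY,d[2]);F0=F;H,pk=sH(I)
        elif i==1: eyes.get_image("scene")
    tilt=np.degrees(np.arctan2(Rm[:,2]@AY,-Rm[2,2]))
    open("z.jsonl","a").write(json.dumps(dict(tag=tag,th=th,H=H,pk=float(pk),r=r,tg=[float(x) for x in fs],m=float(s["ft_torque"]@AX),tilt=tilt,t=s["clock"]))+"\n")
    print(f"{tag} t {s['clock']:.2f} th {th:.1f} H {H:.1f} pk {pk:.0f} off {H-th:.1f} r {r:.1f} tg {np.round(fs,3)} Fst {np.round([F0@AX,F0@AY,F0[2]],1)} tilt {tilt:.1f}")
E
python3 -c "
from h import *
z('x')"; python3 -m inch '[[[1,5,0,1,0],[1,5,0,1.3,0],[1,5,0,1.5,0]]]' 12 ; python3 -c "
from h import *
z('x')"
```

```text
x t 25.90 th -14.6 H -94.2 pk 59 off -79.6 r 58.8 tg [-0.513 -0.464 -0.5  ] Fst [-6.3 12.3 12.6] tilt 9.9
clock: 26.2
position: [0.5797, 0.0685, 0.1631]
ee_rot: [-1.74, -2.455, -0.146]
force: [4.5, -11.1, -8.0]
width: 0.307
x t 26.30 th -21.4 H -36.7 pk 44 off -15.3 r 60.8 tg [0.501 0.371 0.33 ] Fst [  0.7 -12.   -8. ] tilt 9.3
```

```bash
sed -i 's/def sH(I):/def sH(I,c):/; s/degs=np.arange(-145,-34,1.)/degs=np.arange(c-12,c+12.1,1.)/; s/H,pk=sH(I)/H,pk=sH(I,th-79.5)/' h.py
python3 -m inch '[[[1,5,0,3.3,0],[1,5,0,3.5,0],[1,5,0,3.7,0]]]' 10 ; python3 -c "
from h import *
z('b')";python3 -m inch '[[[1,4.5,0,4,0],[1,4.3,0,4.2,0],[1,4,0,4.5,0]]]' ; python3 -c "
from h import *
z('b')"
```

```text
clock: 26.6
position: [0.5768, 0.0771, 0.1582]
ee_rot: [-1.754, -2.457, -0.144]
force: [-0.8, -7.9, 3.6]
width: 0.305
b t 26.70 th -31.2 H -107.9 pk 43 off -76.7 r 60.5 tg [0.488 0.386 0.256] Fst [-3.2 -7.3  3.6] tilt 8.8
clock: 27.0
position: [0.5741, 0.0854, 0.1511]
ee_rot: [-1.764, -2.459, -0.144]
force: [-2.6, -6.3, 6.0]
width: 0.31
b t 27.10 th -42.0 H -119.6 pk 24 off -77.6 r 60.2 tg [0.474 0.413 0.219] Fst [-4.5 -5.1  6. ] tilt 8.4
```

```bash
python3 -m inch '[[[1,-4.8,0,-3,0],[1,-4.8,0,-3,0],[1,-5,0,-2.6,0]]]' ; python3 -c "
from h import *
z('f')";python3 -m inch '[[[1,-5,0,-2,0],[1,-5.2,0,-1.8,0],[1,-5.2,0,-1.6,0]]]' ; python3 -c "
from h import *
z('f')"; python3 -m inch '[[[1,-5.5,0,-1.3,0],[1,-5.5,0,-1.1,0],[1,-5.5,0,-0.9,0]]]' ; python3 -c "
from h import *
z('f')"; python3 -m inch '[[[1,-5.5,0,-0.9,0],[1,-5.5,0,-0.7,0],[1,-5.5,0,-0.5,0]]]' ; python3 -c "
from h import *
z('f')"
```

```text
clock: 27.4
position: [0.577, 0.0765, 0.1579]
ee_rot: [-1.753, -2.456, -0.148]
force: [-2.2, 6.4, -2.8]
width: 0.305
f t 27.50 th -30.8 H -108.2 pk 42 off -77.4 r 60.0 tg [-0.434 -0.314 -0.12 ] Fst [-0.   6.8 -2.8] tilt 8.9
clock: 27.8
position: [0.58, 0.0678, 0.1624]
ee_rot: [-1.74, -2.452, -0.155]
force: [-3.3, 7.3, 0.7]
width: 0.304
f t 27.90 th -20.9 H -98.7 pk 25 off -77.8 r 59.9 tg [-0.428 -0.412 -0.263] Fst [-0.8  7.9  0.7] tilt 9.5
clock: 28.2
position: [0.5829, 0.0594, 0.1648]
ee_rot: [-1.726, -2.447, -0.162]
force: [-5.5, 7.8, 2.2]
width: 0.306
f t 28.30 th -11.8 H -90.6 pk 42 off -78.8 r 59.6 tg [-0.509 -0.38  -0.291] Fst [-2.7  9.2  2.2] tilt 10.2
clock: 28.6
position: [0.5857, 0.0512, 0.1657]
ee_rot: [-1.713, -2.441, -0.17]
force: [-5.5, 8.2, 2.0]
width: 0.307
f t 28.70 th -3.2 H -82.7 pk 35 off -79.5 r 59.3 tg [-0.556 -0.48  -0.393] Fst [-2.5  9.5  2. ] tilt 11.0
```

```bash
python3 -m inch '[[[1,-5.5,0,-0.4,0],[1,-5.5,0,-0.2,0],[1,-5.5,0,0,0]]]' ; python3 -c "
from h import *
z('f')";python3 -m inch '[[[1,-5.5,0,0.2,0],[1,-5.5,0,0.4,0],[1,-5.5,0,0.6,0]]]' ; python3 -c "
from h import *
z('f')"; python3 -m inch '[[[1,-5.5,0,0.9,0],[1,-5.5,0,1.1,0],[1,-5.4,0,1.3,0]]]' ; python3 -c "
from h import *
z('f')"; python3 -m inch '[[[1,5.2,0,-1.6,0],[1,5.2,0,-1.2,0],[1,5.2,0,-0.8,0]]]' ; python3 -c "
from h import *
z('b')"
```

```text
clock: 29.0
position: [0.5884, 0.0432, 0.1653]
ee_rot: [-1.699, -2.435, -0.179]
force: [-6.2, 7.7, 4.0]
width: 0.307
f t 29.10 th 5.2 H -76.3 pk 27 off -81.5 r 58.9 tg [-0.564 -0.511 -0.443] Fst [-3.4  9.2  4. ] tilt 11.7
clock: 29.4
position: [0.5912, 0.035, 0.1633]
ee_rot: [-1.686, -2.429, -0.187]
force: [-5.4, 7.0, 5.1]
width: 0.306
f t 29.50 th 14.1 H -69.3 pk 46 off -83.4 r 58.5 tg [-0.545 -0.486 -0.414] Fst [-2.9  8.3  5.1] tilt 12.5
clock: 29.8
position: [0.5941, 0.0266, 0.1596]
ee_rot: [-1.675, -2.423, -0.195]
force: [-7.0, 5.1, 7.0]
width: 0.308
f t 29.90 th 23.9 H -61.1 pk 58 off -85.0 r 57.9 tg [-0.541 -0.436 -0.361] Fst [-5.   7.1  7. ] tilt 13.2
clock: 30.2
position: [0.5902, 0.0378, 0.166]
ee_rot: [-1.682, -2.424, -0.193]
force: [3.6, -1.4, -11.5]
width: 0.303
b t 30.30 th 10.9 H -72.9 pk 34 off -83.8 r 60.4 tg [0.279 0.196 0.083] Fst [  3.   -2.5 -11.5] tilt 13.0
```

```bash
python3 -m inch '[[[1,5.3,0,0.8,0],[1,5.3,0,1,0],[1,5.3,0,1.2,0]]]' ; python3 -c "
from h import *
z('b')";python3 -m inch '[[[1,5.3,0,1.6,0],[1,5.3,0,1.8,0],[1,5.3,0,2,0]]]' ; python3 -c "
from h import *
z('b')"; python3 -m inch '[[[1,5.3,0,2.5,0],[1,5.2,0,2.7,0],[1,5.2,0,3,0]]]' ; python3 -c "
from h import *
z('b')"; python3 -m inch '[[[1,5,0,3.6,0],[1,4.8,0,3.8,0],[1,4.6,0,4,0]]]' ; python3 -c "
from h import *
z('b')"
```

```text
clock: 30.6
position: [0.586, 0.05, 0.1678]
ee_rot: [-1.689, -2.426, -0.192]
force: [3.5, -5.9, -7.4]
width: 0.302
b t 30.70 th -1.4 H -84.2 pk 37 off -82.8 r 61.1 tg [0.401 0.299 0.214] Fst [ 1.4 -6.7 -7.4] tilt 12.7
clock: 31.0
position: [0.5822, 0.0612, 0.167]
ee_rot: [-1.698, -2.429, -0.191]
force: [3.5, -8.0, -5.3]
width: 0.307
b t 31.10 th -12.6 H -94.2 pk 51 off -81.6 r 61.9 tg [0.455 0.356 0.257] Fst [ 0.7 -8.7 -5.3] tilt 12.4
clock: 31.4
position: [0.5787, 0.0715, 0.164]
ee_rot: [-1.708, -2.431, -0.189]
force: [2.9, -7.4, -1.6]
width: 0.307
b t 31.50 th -23.1 H -103.0 pk 37 off -79.9 r 62.4 tg [0.415 0.428 0.249] Fst [ 0.4 -7.9 -1.6] tilt 11.9
clock: 31.8
position: [0.5753, 0.0815, 0.1583]
ee_rot: [-1.718, -2.433, -0.189]
force: [0.4, -8.0, 0.7]
width: 0.311
b t 31.90 th -34.2 H -113.9 pk 28 off -79.6 r 62.5 tg [0.424 0.342 0.248] Fst [-2.2 -7.7  0.7] tilt 11.6
```

```bash
cat > fit3.py <<'E'
from h import *
Z=[json.loads(l) for l in open("z.jsonl")];Z=[o for o in Z if o["tag"] in"fb"]
Q=[json.loads(l) for l in open("q.jsonl")];Q=[o for o in Q if o["tag"] in"fb"]
def tgq(o):
    p=np.array(o["p"]);g=p-np.array(o["Rm"])[:,2]*.0188;return np.cross(g-O,o["F"])@AX
G=[json.loads(l) for l in open("log.jsonl")]
D=[(o["H"],o["tag"],o["tg"][0],0) for o in Z]+[(o["H"],o["tag"],o["tg"][1],1) for o in Z]
D2=[(o["H"],o["tag"],tgq(o),2+o["i"]) for o in Q]
D3=[(o["th"],o["tag"],o["tg"],4) for o in G if 6.9<o["t"]<12.4 and o["tag"] in"fb"]
def go(n,D,A=None):
    gs=sorted({d[3] for d in D});X=[];Y=[]
    for H,t,v,g in D:
        h=np.radians(H);x=[np.sin(h),np.cos(h)]+[0]*len(gs);x[2+gs.index(g)]=-1 if t=='f' else 1;X.append(x);Y.append(v)
    X,Y=np.array(X),np.array(Y);c=np.linalg.lstsq(X,Y,rcond=None)[0];r=Y-X@c;C=np.linalg.inv(X.T@X)*r.var()*len(Y)/(len(Y)-len(c))
    print(n,len(Y),"A %.3f down %.1f"%(np.hypot(*c[:2]),np.degrees(np.arctan2(-c[0]*0+0,1)) if 0 else ((180-np.degrees(np.arctan2(c[1],c[0]))+180)%360-180)),"Ts,Tc",np.round(c[:2],3),"sd",np.round(np.sqrt(np.diag(C))[:2],3),"D",np.round(c[2:],2),"rms %.3f"%r.std())
go("z",D);go("z0",D[:len(Z)]);go("q",D2);go("old",D3);go("z+old",D+D3);go("all",D+D2+D3)
E
python3 fit3.py
```

```text
z 28 A 0.203 down -104.8 Ts,Tc [ 0.052 -0.196] sd [0.008 0.03 ] D [0.44 0.36] rms 0.038
z0 14 A 0.191 down -106.1 Ts,Tc [ 0.053 -0.184] sd [0.011 0.039] D [0.44] rms 0.034
q 42 A 0.162 down -98.2 Ts,Tc [ 0.023 -0.16 ] sd [0.007 0.026] D [0.56 0.5 ] rms 0.042
old 10 A 0.213 down -81.2 Ts,Tc [-0.032 -0.21 ] sd [0.06  0.043] D [0.28] rms 0.087
z+old 38 A 0.218 down -101.5 Ts,Tc [ 0.043 -0.213] sd [0.012 0.023] D [0.44 0.36 0.29] rms 0.059
all 80 A 0.203 down -99.4 Ts,Tc [ 0.033 -0.2  ] sd [0.007 0.017] D [0.44 0.36 0.56 0.49 0.29] rms 0.052
```

```bash
python3 -m inch '[[[0.5,0,0,0,0],[0.5,0,0,-3,0],[0.5,-8,0,-10,0],[0.5,-12,0,-6,0],[0.5,-12,0,-2,0],[0.5,-14,0,1,0],[0.5,-14,0,4,0],[0.5,-14,0,7,0],[0.5,-6,0,5,0],[0.5,0,0,0,0]]]' 12; python3 -c "
from h import *
rep();s,Rm=st();print(s['force'],s['ft_torque'])
w=eyes.get_image('wrist');cv2.imwrite('pics/w7.png',w['frame'])
I=eyes.get_image('scene');print(sH(I,-113))
cv2.imwrite('pics/s10.png',cv2.resize(I['frame'][175:255,225:305],None,fx=7,fy=7,interpolation=cv2.INTER_CUBIC))"
```

```text
clock: 32.9
position: [0.6042, 0.0011, 0.146]
ee_rot: [-1.715, -2.432, -0.194]
force: [-0.2, 0.2, -0.1]
width: 0.5
t 32.90 tcp [0.6042 0.0011 0.146 ] z [-0.055  0.196 -0.979] w 0.500 F [-0.2  0.2 -0.1]
grasp in stand mm [  2.8 -50.3  39.4] r 63.9 ang 51.9
turn about tool z needed 0.86 toolx.stand y 0.979 tooly.ax 1.0 j [-0.31  0.56  0.51  1.7  -0.51  1.09  0.76]
[-0.17452217  0.20396567 -0.11428212] [-0.27995702 -0.04355757  0.02082527]
(np.float64(-114.52408101582552), np.float32(28.51934))
```

View pics/w7.png

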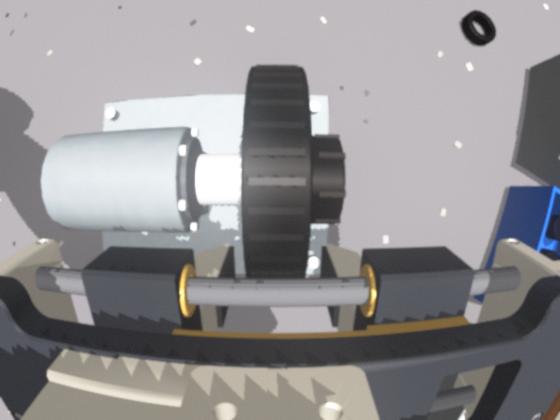

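View pics/s10.png

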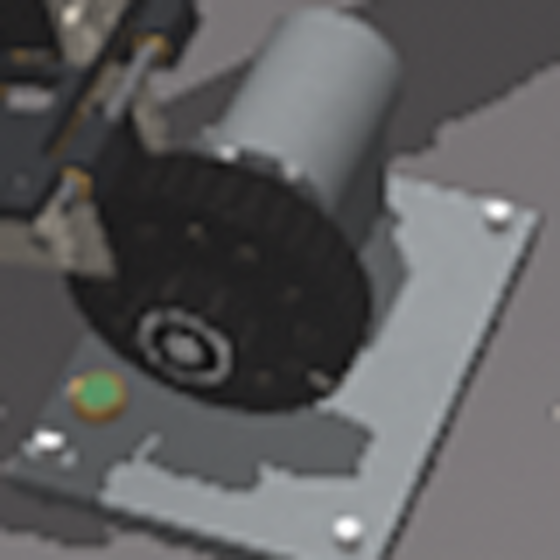

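```bash
sed -i 's/def z(tag):/def z(tag,c=-79.5):/; s/sH(I,th-79.5)/sH(I,th+c)/' h.py; python3 -m inch '[[[0.5,5,0,6,1],[1,0,0,0,0],[1,0,0,0,0],[1,0,0,0,0]]]' 12; python3 -c "
from h import *
z('x',-166)"; python3 -m inch '[[[1,3.8,0,-2.7,0],[1,4.2,0,-2.3,0],[1,4.6,0,-2,0]]]';  python3 -c "
from h import *
z('b',-163)"
```

```text
clock: 33.4
position: [0.5999, 0.0105, 0.1419]
ee_rot: [-1.731, -2.416, -0.189]
force: [-1.3, -0.2, -2.2]
width: 0.301
x t 33.50 th 48.6 H -114.7 pk 25 off -163.3 r 53.5 tg [ 0.079 -0.15  -0.144] Fst [-1.3  0.2 -2.2] tilt 11.9
clock: 33.8
position: [0.597, 0.0187, 0.1501]
ee_rot: [-1.735, -2.418, -0.185]
force: [3.0, -3.7, -8.7]
width: 0.309
b t 33.90 th 35.7 H -126.4 pk 37 off -162.1 r 53.6 tg [0.466 0.43  0.308] Fst [ 1.7 -4.4 -8.7] tilt 11.6
```

```bash
python3 -m inch '[[[1,4.9,0,-1.4,0],[1,5,0,-1,0],[1,5.2,0,-0.6,0]]]';  python3 -c "
from h import *
z('b',-162)"; python3 -m inch '[[[1,5.3,0,-0.1,0],[1,5.4,0,0.3,0],[1,5.5,0,0.6,0]]]';  python3 -c "
from h import *
z('b',-162)"; python3 -m inch '[[[1,5.5,0,1.2,0],[1,5.5,0,1.5,0],[1,5.5,0,1.8,0]]]';  python3 -c "
from h import *
z('b',-162)"; python3 -m inch '[[[1,5.5,0,2.2,0],[1,5.5,0,2.5,0],[1,5.5,0,2.8,0]]]';  python3 -c "
from h import *
z('b',-161)"
```

```text
clock: 34.2
position: [0.5937, 0.0284, 0.156]
ee_rot: [-1.742, -2.421, -0.181]
force: [3.6, -7.9, -7.5]
width: 0.305
b t 34.30 th 22.9 H -138.1 pk 30 off -161.0 r 53.7 tg [0.584 0.456 0.36 ] Fst [ 0.9 -8.7 -7.5] tilt 11.2
clock: 34.6
position: [0.5907, 0.0371, 0.1591]
ee_rot: [-1.753, -2.425, -0.177]
force: [4.3, -9.6, -5.4]
width: 0.308
b t 34.70 th 12.4 H -146.8 pk 47 off -159.2 r 53.8 tg [0.61  0.508 0.404] Fst [  1.  -10.4  -5.4] tilt 10.7
clock: 35.0
position: [0.5885, 0.0441, 0.16]
ee_rot: [-1.769, -2.43, -0.172]
force: [1.4, -11.8, 1.9]
width: 0.312
b t 35.10 th 4.2 H -153.7 pk 50 off -157.9 r 53.6 tg [0.614 0.52  0.52 ] Fst [ -2.5 -11.6   1.9] tilt 9.9
clock: 35.4
position: [0.5865, 0.0502, 0.1596]
ee_rot: [-1.786, -2.435, -0.169]
force: [-1.8, -12.0, 9.3]
width: 0.307
b t 35.50 th -2.9 H -160.0 pk 21 off -157.0 r 53.2 tg [0.599 0.587 0.526] Fst [ -5.6 -10.8   9.3] tilt 9.2
```

```bash
python3 -m inch '[[[1,6,0,1.3,0],[1,6,0,1.6,0],[1,6,0,1.9,0]]]';  python3 -c "
from h import *
z('b',-157)"; python3 -m inch '[[[1,6,0,2.2,0],[1,6,0,2.5,0],[1,6,0,2.7,0]]]';  python3 -c "
from h import *
z('b',-156)"; python3 -m inch '[[[1,-4.3,0,-1.8,0],[1,-4.3,0,-1.6,0],[1,-4.4,0,-1.4,0]]]';  python3 -c "
from h import *
z('f',-156)"; python3 -m inch '[[[1,-4.5,0,-1.2,0],[1,-4.5,0,-1,0],[1,-4.5,0,-0.6,0]]]';  python3 -c "
from h import *
z('f',-156)"
```

```text
clock: 35.8
position: [0.5839, 0.0579, 0.1594]
ee_rot: [-1.804, -2.439, -0.164]
force: [1.9, -12.2, -0.3]
width: 0.314
b t 35.90 th -11.8 H -167.7 pk 26 off -155.9 r 54.1 tg [0.642 0.525 0.494] Fst [ -2.1 -12.2  -0.3] tilt 8.4
clock: 36.2
position: [0.5814, 0.0654, 0.1574]
ee_rot: [-1.821, -2.443, -0.159]
force: [-0.1, -11.1, 3.1]
width: 0.313
b t 36.30 th -20.6 H -174.7 pk 30 off -154.1 r 54.5 tg [0.593 0.62  0.55 ] Fst [ -3.6 -10.5   3.1] tilt 7.7
clock: 36.6
position: [0.5838, 0.0579, 0.1602]
ee_rot: [-1.811, -2.441, -0.164]
force: [1.1, 5.6, -6.9]
width: 0.318
f t 36.70 th -11.8 H -166.7 pk 24 off -154.9 r 55.0 tg [-0.346 -0.317 -0.215] Fst [ 2.8  5.  -6.9] tilt 8.1
clock: 37.0
position: [0.5865, 0.0503, 0.1613]
ee_rot: [-1.801, -2.44, -0.168]
force: [-0.6, 5.8, 0.4]
width: 0.312
f t 37.10 th -3.1 H -158.4 pk 19 off -155.3 r 54.9 tg [-0.311 -0.32  -0.272] Fst [1.3 5.7 0.4] tilt 8.5
```

```bash
python3 -m inch '[[[1,-4.7,0,-0.3,0],[1,-4.7,0,0,0],[1,-4.7,0,0.2,0]]]';  python3 -c "
from h import *
z('f',-155)"; python3 -m inch '[[[1,-4.8,0,0.4,0],[1,-4.8,0,0.7,0],[1,-4.8,0,0.9,0]]]';  python3 -c "
from h import *
z('f',-155.5)"; python3 -m inch '[[[1,-4.8,0,1.1,0],[1,-4.8,0,1.3,0],[1,-4.8,0,1.5,0]]]';  python3 -c "
from h import *
z('f',-156)"; python3 -m inch '[[[1,-4.7,0,1.7,0],[1,-4.7,0,1.9,0],[1,-4.6,0,2.1,0]]]';  python3 -c "
from h import *
z('f',-156)"; python3 -m inch '[[[1,-4.6,0,2.2,0],[1,-4.5,0,2.4,0],[1,-4.4,0,2.6,0]]]';  python3 -c "
from h import *
z('f',-156)"; python3 fit3.py
```

```text
clock: 37.4
position: [0.5894, 0.0417, 0.1608]
ee_rot: [-1.791, -2.439, -0.174]
force: [-2.9, 6.4, 3.7]
width: 0.314
f t 37.50 th 6.5 H -148.5 pk 45 off -155.0 r 54.7 tg [-0.403 -0.317 -0.253] Fst [-0.7  7.   3.7] tilt 8.9
clock: 37.8
position: [0.5928, 0.0318, 0.1582]
ee_rot: [-1.784, -2.438, -0.179]
force: [-2.4, 5.3, 4.4]
width: 0.313
f t 37.90 th 18.0 H -137.5 pk 25 off -155.5 r 54.5 tg [-0.375 -0.337 -0.284] Fst [-0.6  5.8  4.4] tilt 9.2
clock: 38.2
position: [0.5965, 0.0213, 0.1533]
ee_rot: [-1.78, -2.438, -0.182]
force: [-3.0, 5.4, 4.2]
width: 0.314
f t 38.30 th 30.9 H -126.3 pk 34 off -157.2 r 54.6 tg [-0.403 -0.302 -0.241] Fst [-1.1  6.1  4.2] tilt 9.4
clock: 38.6
position: [0.5998, 0.0116, 0.1461]
ee_rot: [-1.775, -2.437, -0.184]
force: [-2.9, 5.5, 5.3]
width: 0.311
f t 38.70 th 44.0 H -113.4 pk 33 off -157.4 r 55.1 tg [-0.446 -0.311 -0.204] Fst [-1.   6.1  5.3] tilt 9.7
clock: 39.0
position: [0.6026, 0.0035, 0.1374]
ee_rot: [-1.769, -2.436, -0.187]
force: [-4.0, 6.8, 5.6]
width: 0.307
f t 39.10 th 56.7 H -102.6 pk 35 off -159.3 r 56.2 tg [-0.5   -0.369 -0.22 ] Fst [-1.6  7.7  5.6] tilt 9.9
z 56 A 0.170 down -107.4 Ts,Tc [ 0.051 -0.162] sd [0.008 0.011] D [0.46 0.38] rms 0.041
z0 28 A 0.173 down -108.3 Ts,Tc [ 0.055 -0.165] sd [0.01  0.013] D [0.46] rms 0.035
q 42 A 0.162 down -98.2 Ts,Tc [ 0.023 -0.16 ] sd [0.007 0.026] D [0.56 0.5 ] rms 0.042
old 10 A 0.213 down -81.2 Ts,Tc [-0.032 -0.21 ] sd [0.06  0.043] D [0.28] rms 0.087
z+old 66 A 0.180 down -105.0 Ts,Tc [ 0.047 -0.174] sd [0.01  0.012] D [0.46 0.38 0.28] rms 0.055
all 108 A 0.172 down -101.5 Ts,Tc [ 0.034 -0.169] sd [0.006 0.01 ] D [0.46 0.39 0.56 0.5  0.28] rms 0.051
```

```bash
cat > fit4.py <<'E'
from h import *
from scipy.optimize import least_squares
exec(open("fit3.py").read().split("def go")[0])
g3=[d for d in D3]
# gravity+bias robust; D per group; optional D dependence on r or grip session
def run(name,DD,bias,Afix=None):
    gs=sorted({d[3] for d in DD})
    def f(p):
        A=Afix or p[0]
        return [ -A*np.sin(np.radians(H)-p[1])+p[2]*bias+(-1 if t=='f' else 1)*p[3+gs.index(g)]-v for H,t,v,g in DD]
    s=least_squares(f,[.19,-1.7,0]+[.4]*len(gs),loss="soft_l1",f_scale=.03)
    J=s.jac;C=np.linalg.pinv(J.T@J)*np.mean(np.array(f(s.x))**2)
    print(name,len(DD),"A %.3f down %.1f +- %.1f bias %.3f D"%(s.x[0],np.degrees(s.x[1]),np.degrees(C[1,1]**.5),s.x[2]*bias),np.round(s.x[3:],2),"rms %.3f"%np.std(f(s.x)))
# sessions for z
Dz=[]
for o in Z:
    ses=10*(o["t"]>33)
    for i in(0,1): Dz.append((o["H"],o["tag"],o["tg"][i],i+ses))
for b in(0,1):
  for A in(None,.19):
    run("z",Dz,b,A);run("q",D2,b,A);run("z+q",Dz+D2,b,A);run("z+q+old",Dz+D2+D3,b,A)
E
python3 fit4.py
```

```text
z 56 A 0.166 down -106.8 +- 3.3 bias 0.000 D [0.45 0.37 0.48 0.4 ] rms 0.038
q 42 A 0.168 down -100.0 +- 3.8 bias 0.000 D [0.56 0.5 ] rms 0.042
z+q 98 A 0.158 down -103.3 +- 2.5 bias -0.000 D [0.45 0.37 0.57 0.5  0.48 0.4 ] rms 0.041
z+q+old 108 A 0.164 down -102.7 +- 2.9 bias -0.000 D [0.45 0.37 0.57 0.5  0.28 0.48 0.4 ] rms 0.051
z 56 A 0.190 down -107.8 +- 2.8 bias 0.000 D [0.44 0.37 0.47 0.39] rms 0.039
q 42 A 0.190 down -99.1 +- 3.0 bias -0.000 D [0.56 0.5 ] rms 0.043
z+q 98 A 0.190 down -103.3 +- 2.2 bias 0.000 D [0.44 0.37 0.56 0.5  0.47 0.39] rms 0.044
z+q+old 108 A 0.190 down -102.9 +- 2.6 bias 0.000 D [0.44 0.37 0.56 0.5  0.3  0.47 0.39] rms 0.051
z 56 A 0.187 down -89.6 +- 16.8 bias -0.050 D [0.44 0.37 0.48 0.4 ] rms 0.037
q 42 A 0.341 down -30.0 +- 14.6 bias -0.312 D [0.56 0.5 ] rms 0.040
z+q 98 A 0.177 down -86.5 +- 14.0 bias -0.046 D [0.44 0.37 0.56 0.5  0.48 0.41] rms 0.041
z+q+old 108 A 0.165 down -92.7 +- 7.4 bias -0.027 D [0.45 0.37 0.56 0.5  0.28 0.48 0.4 ] rms 0.048
z 56 A 0.190 down -88.6 +- 8.3 bias -0.053 D [0.44 0.37 0.48 0.4 ] rms 0.037
q 42 A 0.190 down -56.3 +- 18.5 bias -0.130 D [0.56 0.5 ] rms 0.041
z+q 98 A 0.190 down -81.1 +- 6.4 bias -0.064 D [0.44 0.36 0.56 0.5  0.48 0.41] rms 0.041
z+q+old 108 A 0.190 down -91.6 +- 7.6 bias -0.034 D [0.44 0.36 0.56 0.5  0.29 0.48 0.4 ] rms 0.048
```

```bash
python3 -m inch '[[[0.5,0,0,0,0],[0.5,0,0,-4,0],[0.5,8,0,-12,0],[0.5,14,0,-9,0],[0.5,15,0,-4,0],[0.5,15,0,0,0],[0.5,14,0,4,0],[0.5,14,0,9,0],[0.5,12,0,12,0],[0.5,6,0,6,0],[0.5,0,0,0,0]]]' 12; python3 -c "
from h import *
rep()
I=eyes.get_image('scene');print(sH(I,-102))
w=eyes.get_image('wrist');cv2.imwrite('pics/w8.png',w['frame'])"
```

```text
clock: 40.2
position: [0.5714, 0.101, 0.1545]
ee_rot: [-1.774, -2.441, -0.186]
force: [-0.9, 0.4, 0.3]
width: 0.503
t 40.20 tcp [0.5714 0.101  0.1545] z [-0.024  0.168 -0.985] w 0.503 F [-0.9  0.4  0.3]
grasp in stand mm [ 3.3 55.5 48. ] r 73.4 ang -49.1
turn about tool z needed -0.82 toolx.stand y 0.986 tooly.ax 0.999 j [-0.52  0.47  0.52  1.81 -0.48  0.99  0.54]
(np.float64(-101.41904183334633), np.float32(29.961136))
```

View pics/w8.png

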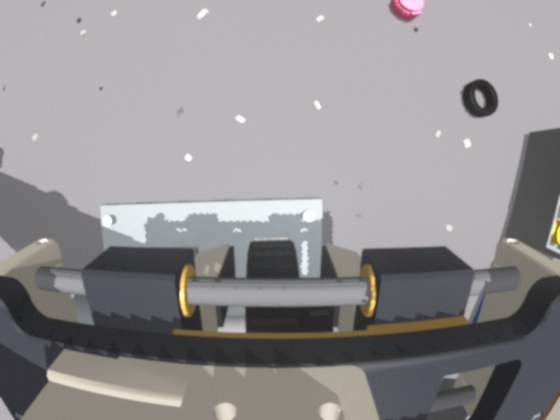

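```bash
python3 -m inch '[[[0.5,-7,-1,4.5,0],[0.5,-7,-1,4.5,0],[1,0,0,0,0],[1,0,0,0,0],[1,0,0,0,0]]]' 14; python3 -c "
from h import *
z('x',-50)"; python3 -m inch '[[[1,-3.2,0,-4.5,0],[1,-3.5,0,-4.2,0],[1,-3.9,0,-3.8,0]]]';  python3 -c "
from h import *
z('f',-50)"
```

```text
clock: 40.8
position: [0.5757, 0.082, 0.1431]
ee_rot: [-1.785, -2.437, -0.186]
force: [0.8, 1.4, -1.4]
width: 0.319
x t 40.90 th -44.6 H -101.7 pk 37 off -57.1 r 51.5 tg [-0.087  0.067  0.024] Fst [ 1.2  1.  -1.4] tilt 9.4
clock: 41.2
position: [0.5784, 0.0736, 0.1511]
ee_rot: [-1.778, -2.439, -0.184]
force: [5.4, 5.5, -13.6]
width: 0.319
f t 41.30 th -31.5 H -90.3 pk 58 off -58.8 r 52.4 tg [-0.526 -0.354 -0.359] Fst [  6.8   3.5 -13.6] tilt 9.5
```

```bash
python3 -m inch '[[[1,-5.2,0,-3,0],[1,-5.4,0,-2.8,0],[1,-5.6,0,-2.5,0]]]';  python3 -c "
from h import *
z('f',-58)"; python3 -m inch '[[[1,-6,0,-2,0],[1,-6,0,-1.6,0],[1,-6,0,-1.2,0]]]';  python3 -c "
from h import *
z('f',-58)"; python3 -m inch '[[[1,-6.3,0,-0.7,0],[1,-6.3,0,-0.4,0],[1,-6.3,0,0,0]]]';  python3 -c "
from h import *
z('f',-58);autoidx()"; python3 -m inch '[[[1,-6.3,0,0.4,0],[1,-6.3,0,0.7,0],[1,-6.3,0,1,0]]]';  python3 -c "
from h import *
z('f',-59);autoidx('pics/w9.png')"
```

```text
clock: 41.6
position: [0.5811, 0.0657, 0.1549]
ee_rot: [-1.761, -2.437, -0.187]
force: [0.6, 9.4, -6.4]
width: 0.312
f t 41.70 th -21.2 H -81.9 pk 38 off -60.7 r 51.9 tg [-0.541 -0.491 -0.402] Fst [ 3.6  8.7 -6.4] tilt 10.1
clock: 42.0
position: [0.583, 0.06, 0.1564]
ee_rot: [-1.739, -2.432, -0.195]
force: [-4.6, 11.6, 4.0]
width: 0.307
f t 42.10 th -14.0 H -77.1 pk 48 off -63.1 r 51.4 tg [-0.571 -0.547 -0.439] Fst [-0.6 12.4  4. ] tilt 11.1
clock: 42.4
position: [0.5842, 0.0561, 0.1567]
ee_rot: [-1.712, -2.426, -0.207]
force: [-8.8, 10.6, 14.9]
width: 0.312
f t 42.50 th -9.1 H -73.1 pk 61 off -64.0 r 50.7 tg [-0.523 -0.549 -0.527] Fst [-5.  12.8 14.9] tilt 12.3
clock: 42.85
position: [0.5856, 0.0519, 0.1559]
ee_rot: [-1.687, -2.419, -0.221]
force: [-10.0, 7.5, 18.4]
width: 0.308
f t 42.95 th -3.7 H -69.3 pk 49 off -65.6 r 49.2 tg [-0.446 -0.498 -0.444] Fst [-7.1 10.3 18.4] tilt 13.5
```

```bash
python3 -m inch '[[[1,-7.5,0,-3,0],[1,-7.5,0,-3,0],[1,-7.5,0,-3,0]]]' 16;  python3 -c "
from h import *
z('f',-66)"; python3 -m inch '[[[1,-7.5,0,-2,0],[1,-7.5,0,-1.5,0],[1,-7.5,0,-1,0]]]';  python3 -c "
from h import *
z('f',-66);autoidx()"
```

```text
clock: 43.3
position: [0.5889, 0.0419, 0.1574]
ee_rot: [-1.665, -2.412, -0.226]
force: [-1.3, 12.6, -10.7]
width: 0.305
f t 43.40 th 8.6 H -60.8 pk 39 off -69.4 r 51.2 tg [-0.541 -0.496 -0.456] Fst [  2.8  12.3 -10.7] tilt 14.5
clock: 43.7
position: [0.5914, 0.0345, 0.156]
ee_rot: [-1.639, -2.402, -0.235]
force: [-7.6, 11.7, 4.0]
width: 0.309
f t 43.80 th 17.9 H -54.0 pk 53 off -71.9 r 51.5 tg [-0.728 -0.587 -0.533] Fst [-3.5 13.5  4. ] tilt 15.8
idx px [282.  141.6] wh 45 9 head angle -51.0 axial 1.7
```

```bash
python3 -m inch '[[[1,-7.5,0,-0.4,0],[1,-7.5,0,0.2,0],[1,-7.5,0,0.8,0],[1,-7.5,0,1.4,0]]]' 14;  python3 -c "
from h import *
z('f',-73);autoidx()"; python3 -m inch '[[[1,-7.3,0,2,0],[1,-7.2,0,2.4,0],[1,-7,0,2.8,0]]]';  python3 -c "
from h import *
z('f',-75);autoidx()"
```

```text
clock: 44.25
position: [0.5956, 0.022, 0.1491]
ee_rot: [-1.613, -2.391, -0.247]
force: [-6.8, 5.5, 8.9]
width: 0.309
f t 44.35 th 35.0 H -41.1 pk 60 off -76.2 r 51.4 tg [-0.574 -0.554 -0.405] Fst [-4.7  7.4  8.9] tilt 17.1
idx px [284.9 125.8] wh 49 10 head angle -38.9 axial 1.9
clock: 44.7
position: [0.599, 0.012, 0.1393]
ee_rot: [-1.599, -2.385, -0.254]
force: [-7.7, 5.6, 9.3]
width: 0.317
f t 44.80 th 51.4 H -29.0 pk 35 off -80.5 r 51.6 tg [-0.624 -0.514 -0.337] Fst [-5.5  7.7  9.3] tilt 17.9
idx px [286.8 115. ] wh 56 12 head angle -27.0 axial 2.1
```

```bash
python3 -m inch '[[[1,3.9,0,-2.5,0],[1,4,0,-2.3,0],[1,4.2,0,-1.9,0]]]' 12;  python3 -c "
from h import *
z('b',-80);autoidx()"; python3 -m inch '[[[1,4.5,0,-1.2,0],[1,4.6,0,-0.8,0],[1,4.7,0,-0.4,0]]]';  python3 -c "
from h import *
z('b',-80)"; python3 -m inch '[[[1,4.8,0,0,0],[1,4.8,0,0.4,0],[1,4.8,0,0.7,0]]]';  python3 -c "
from h import *
z('b',-80)"; python3 -m inch '[[[1,5,0,1,0],[1,5,0,1.3,0],[1,5,0,1.6,0]]]';  python3 -c "
from h import *
z('b',-79)"
```

```text
clock: 45.15
position: [0.5962, 0.0198, 0.1485]
ee_rot: [-1.604, -2.385, -0.252]
force: [3.7, 0.2, -7.5]
width: 0.31
b t 45.25 th 37.6 H -41.6 pk 44 off -79.2 r 52.3 tg [ 0.284  0.192 -0.013] Fst [ 3.6 -1.  -7.5] tilt 17.8
idx px [285.5 121.7] wh 48 10 head angle -41.0 axial 1.7
clock: 45.6
position: [0.5927, 0.0303, 0.1556]
ee_rot: [-1.607, -2.387, -0.253]
force: [5.2, -2.1, -7.6]
width: 0.312
b t 45.70 th 23.2 H -54.6 pk 45 off -77.8 r 52.8 tg [0.334 0.181 0.141] Fst [ 4.2 -3.6 -7.6] tilt 17.7
clock: 46.0
position: [0.5889, 0.0413, 0.1595]
ee_rot: [-1.612, -2.39, -0.253]
force: [5.7, -3.9, -7.0]
width: 0.314
b t 46.10 th 9.8 H -65.3 pk 34 off -75.2 r 53.3 tg [0.353 0.316 0.205] Fst [ 4.2 -5.5 -7. ] tilt 17.4
clock: 46.4
position: [0.5853, 0.0517, 0.1607]
ee_rot: [-1.621, -2.393, -0.252]
force: [6.5, -5.9, -5.2]
width: 0.314
b t 46.50 th -2.2 H -75.7 pk 30 off -73.6 r 53.7 tg [0.403 0.287 0.236] Fst [ 4.2 -7.7 -5.2] tilt 17.0
```

```bash
python3 -m inch '[[[1,5,0,2,0],[1,5,0,2.2,0],[1,5,0,2.5,0]]]';  python3 -c "
from h import *
z('b',-73)"; python3 fit4.py
```

```text
clock: 46.8
position: [0.5822, 0.0612, 0.1597]
ee_rot: [-1.632, -2.397, -0.251]
force: [6.1, -8.3, -2.2]
width: 0.311
b t 46.90 th -13.0 H -84.4 pk 34 off -71.4 r 54.1 tg [0.49 0.35 0.29] Fst [ 3.2 -9.8 -2.2] tilt 16.5
z 84 A 0.168 down -106.8 +- 3.1 bias 0.000 D [0.45 0.37 0.47 0.4 ] rms 0.044
q 42 A 0.168 down -100.0 +- 3.8 bias 0.000 D [0.56 0.5 ] rms 0.042
z+q 126 A 0.166 down -103.9 +- 2.4 bias 0.000 D [0.45 0.37 0.57 0.5  0.47 0.4 ] rms 0.045
z+q+old 136 A 0.170 down -103.2 +- 2.7 bias 0.000 D [0.45 0.37 0.56 0.5  0.29 0.47 0.4 ] rms 0.051
z 84 A 0.190 down -106.2 +- 2.8 bias 0.000 D [0.44 0.37 0.47 0.39] rms 0.045
q 42 A 0.190 down -99.1 +- 3.0 bias -0.000 D [0.56 0.5 ] rms 0.043
z+q 126 A 0.190 down -103.0 +- 2.1 bias -0.000 D [0.44 0.37 0.56 0.5  0.47 0.39] rms 0.046
z+q+old 136 A 0.190 down -102.7 +- 2.4 bias 0.000 D [0.44 0.37 0.56 0.5  0.3  0.47 0.39] rms 0.052
z 84 A 0.169 down -101.9 +- 13.3 bias -0.012 D [0.44 0.37 0.47 0.4 ] rms 0.044
q 42 A 0.341 down -30.0 +- 14.6 bias -0.312 D [0.56 0.5 ] rms 0.040
z+q 126 A 0.170 down -93.1 +- 11.6 bias -0.028 D [0.45 0.37 0.56 0.5  0.47 0.4 ] rms 0.044
z+q+old 136 A 0.168 down -94.1 +- 7.2 bias -0.025 D [0.45 0.37 0.56 0.5  0.29 0.47 0.4 ] rms 0.049
z 84 A 0.190 down -90.1 +- 9.8 bias -0.043 D [0.44 0.37 0.47 0.4 ] rms 0.045
q 42 A 0.190 down -56.3 +- 18.5 bias -0.130 D [0.56 0.5 ] rms 0.041
z+q 126 A 0.190 down -83.5 +- 7.1 bias -0.056 D [0.44 0.36 0.56 0.5  0.48 0.4 ] rms 0.045
z+q+old 136 A 0.190 down -94.2 +- 6.9 bias -0.025 D [0.44 0.36 0.56 0.5  0.29 0.47 0.39] rms 0.050
```

```bash
python3 -m inch '[[[1,5,0,3,0],[1,4.8,0,3.2,0],[1,4.6,0,3.4,0],[1,4.5,0,3.5,0]]]';  python3 -c "
from h import *
z('b',-70)"
```

```text
clock: 47.3
position: [0.5781, 0.0732, 0.1552]
ee_rot: [-1.648, -2.402, -0.251]
force: [3.9, -7.0, 1.3]
width: 0.31
b t 47.40 th -27.4 H -96.9 pk 28 off -69.5 r 54.4 tg [0.411 0.394 0.203] Fst [ 1.5 -7.8  1.3] tilt 15.9
```

```bash
python3 -m inch '[[[1,3.5,0,3.2,0],[1,0,0,0,0],[1,0,0,0,0]]]' 20;  python3 -c "
from h import *
z('x',-70);z('x',-70)
I=eyes.get_image('scene');cv2.imwrite('pics/s11.png',cv2.resize(I['frame'][175:255,225:305],None,fx=7,fy=7,interpolation=cv2.INTER_CUBIC))"
```

```text
clock: 47.7
position: [0.5775, 0.0751, 0.1542]
ee_rot: [-1.652, -2.403, -0.251]
force: [4.6, -0.9, -6.8]
width: 0.307
x t 47.80 th -29.8 H -98.2 pk 51 off -68.4 r 54.5 tg [-0.076 -0.011 -0.032] Fst [ 4.1 -2.3 -6.8] tilt 15.7
x t 47.90 th -29.8 H -98.2 pk 50 off -68.4 r 54.5 tg [-0.032 -0.038  0.054] Fst [ 3.5 -2.1 -4.8] tilt 15.7
```

View pics/s11.png

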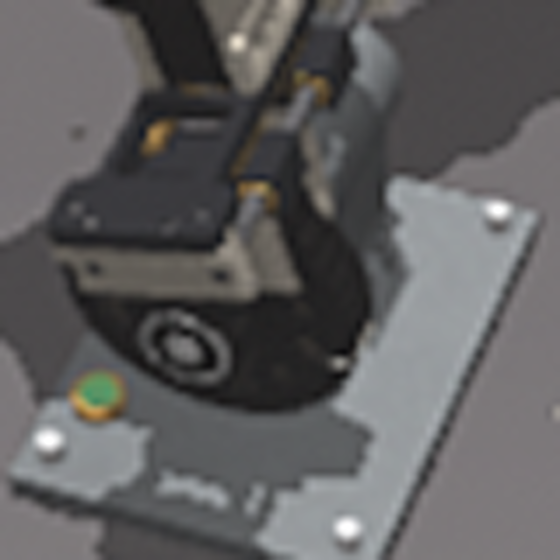

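```bash
python3 -m inch '[[[1,4.2,0,3.8,0],[1,4,0,4,0],[1,3.8,0,4.2,0]]]' 12;  python3 -c "
from h import *
z('b',-68.5)"; python3 -m inch '[[[1,3.4,0,4.4,0],[1,3.2,0,4.6,0],[1,3,0,4.8,0]]]';  python3 -c "
from h import *
z('b',-68.5)"; python3 -m inch '[[[1,-3.2,0,-4,0],[1,-3.6,0,-3.7,0],[1,-3.9,0,-3.4,0]]]';  python3 -c "
from h import *
z('f',-68.5)"; python3 -m inch '[[[1,-4.5,0,-3,0],[1,-4.7,0,-2.8,0],[1,-5,0,-2.4,0]]]';  python3 -c "
from h import *
z('f',-68.5)"; python3 -m inch '[[[1,-5.3,0,-2.2,0],[1,-5.4,0,-2,0],[1,-5.5,0,-1.7,0]]]';  python3 -c "
from h import *
z('f',-69)"
```

```text
clock: 48.25
position: [0.5746, 0.0837, 0.1479]
ee_rot: [-1.66, -2.407, -0.25]
force: [3.7, -6.8, 4.2]
width: 0.309
b t 48.35 th -41.5 H -108.1 pk 46 off -66.6 r 54.7 tg [0.463 0.351 0.146] Fst [ 1.3 -7.6  4.2] tilt 15.4
clock: 48.65
position: [0.572, 0.0915, 0.1397]
ee_rot: [-1.666, -2.41, -0.25]
force: [2.1, -6.4, 6.5]
width: 0.309
b t 48.75 th -53.6 H -119.4 pk 21 off -65.7 r 55.4 tg [0.509 0.328 0.176] Fst [-0.1 -6.7  6.5] tilt 15.1
clock: 49.05
position: [0.5738, 0.0857, 0.1473]
ee_rot: [-1.653, -2.408, -0.253]
force: [2.2, 5.5, -6.5]
width: 0.304
f t 49.15 th -43.5 H -110.2 pk 26 off -66.7 r 55.7 tg [-0.432 -0.295 -0.127] Fst [ 3.8  4.5 -6.5] tilt 15.6
clock: 49.45
position: [0.5756, 0.0803, 0.1522]
ee_rot: [-1.634, -2.403, -0.259]
force: [-0.9, 8.5, -2.2]
width: 0.308
f t 49.55 th -35.6 H -103.4 pk 22 off -67.9 r 55.6 tg [-0.452 -0.387 -0.29 ] Fst [ 1.8  8.4 -2.2] tilt 16.4
clock: 49.85
position: [0.5768, 0.0766, 0.1547]
ee_rot: [-1.609, -2.395, -0.268]
force: [-3.6, 10.6, 1.3]
width: 0.312
f t 49.95 th -30.6 H -98.8 pk 27 off -68.2 r 55.3 tg [-0.493 -0.447 -0.389] Fst [-0.  11.1  1.3] tilt 17.5
```

```bash
python3 fit4.py | sed -n '1,4p;9,12p'; python3 -m inch '[[[1,4.5,0,3.4,0],[1,3.5,0,3,0],[1,0,0,0,0],[1,0,0,0,0]]]' 16;  python3 -c "
from h import *
z('x',-68)"
```

```text
z 96 A 0.170 down -106.8 +- 2.7 bias -0.000 D [0.44 0.37 0.47 0.39] rms 0.044
q 42 A 0.168 down -100.0 +- 3.8 bias 0.000 D [0.56 0.5 ] rms 0.042
z+q 138 A 0.167 down -104.3 +- 2.3 bias 0.000 D [0.45 0.37 0.57 0.5  0.47 0.39] rms 0.045
z+q+old 148 A 0.171 down -103.7 +- 2.5 bias -0.000 D [0.45 0.37 0.56 0.5  0.29 0.47 0.39] rms 0.051
z 96 A 0.170 down -103.0 +- 12.0 bias -0.010 D [0.44 0.37 0.47 0.39] rms 0.044
q 42 A 0.341 down -30.0 +- 14.6 bias -0.312 D [0.56 0.5 ] rms 0.040
z+q 138 A 0.169 down -95.5 +- 11.1 bias -0.023 D [0.45 0.37 0.56 0.5  0.47 0.39] rms 0.045
z+q+old 148 A 0.168 down -95.1 +- 7.0 bias -0.024 D [0.45 0.37 0.56 0.5  0.29 0.47 0.39] rms 0.049
clock: 50.35
position: [0.5754, 0.0807, 0.1523]
ee_rot: [-1.618, -2.399, -0.267]
force: [3.5, -0.3, -4.6]
width: 0.31
x t 50.45 th -35.8 H -103.9 pk 26 off -68.0 r 55.8 tg [-0.087  0.034 -0.058] Fst [ 3.2 -1.4 -4.6] tilt 17.1
```

```bash
python3 -m inch '[[[1,0,0,0,0],[1,0,0,0,0],[1,0,0,0,0]]]' 20;  python3 -c "
from h import *
z('x',-68);rep();T=eyes.get_image('scene');cv2.imwrite('pics/end.png',T['frame']);cv2.imwrite('pics/endw.png',eyes.get_image('wrist')['frame'])"
```

```text
clock: 50.75
position: [0.5755, 0.0808, 0.1523]
ee_rot: [-1.618, -2.399, -0.267]
force: [2.2, 0.6, -3.1]
width: 0.311
x t 50.85 th -35.8 H -103.4 pk 26 off -67.5 r 55.8 tg [-0.095  0.002 -0.004] Fst [ 2.3 -0.1 -3.1] tilt 17.1
t 50.85 tcp [0.5754 0.0807 0.1522] z [-0.092  0.28  -0.956] w 0.306 F [ 2.7 -0.8 -2.4]
grasp in stand mm [ 1.2 32.6 45.2] r 55.8 ang -35.8
turn about tool z needed 3.18 toolx.stand y 0.954 tooly.ax 0.998 j [-0.36  0.52  0.45  1.75 -0.56  1.11  0.74]
```

View pics/end.png

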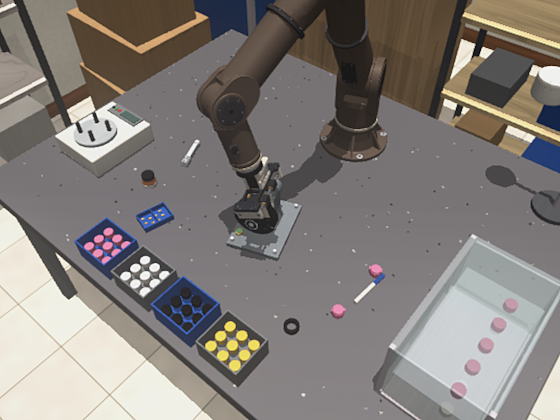

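Everything else is where it started, and the disc is held still with almost no residual push. I'm handing it in.

```bash
python3 -c "
from cell import workorder; print(workorder.sign_off())"
```

```text
the job is handed in; nothing more can be done
None
```

I pinched the disc by its upper rim and turned it slowly back and forth with three re-grips. I then signed off at about 51 s of the 72 s, still gripping it with the side I judged heavy straight down.

- **Where the heavy side is:** averaging the torques felt each way, the heavy side points straight down with the index line at about −103° (0° is index up). The pull came out at 0.17 N m, inside the stated range.
- **Final checks:** the scene camera showed the index line at −103.4°. The disc was at rest, the leftover torque was about 0 and the wrist force about 4 N. The scene picture shows the other items where they started.
- **How sure the angle is:** the fits did not fully agree.
  - With no torque offset they gave −100° to −107°. Letting an offset float gave roughly −95° to −103°, and one data group that could not fix an offset went far outside that. I would allow about ±6° or more.
  - In the two places I could compare them, the wrist and scene cameras differed by up to about 2° on the index angle.
- **Gripping:** the pads slipped a few degrees on the rim during some forward turns. I mostly read the disc angle from the index line, and from the grip position plus an offset checked against pictures in one set of turns. The gripper ended up tilted about 17° in the plane of the disc.

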